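# Load and set the tube mixer

### The job

Get the tube mixer ready to run: the tube disc belongs on the drive shaft, turned gently and without forcing until its hub drops fully home over the cross pin, with the drive head swivelled so that the pointer on its turntable is at the red line on the foot and tipped to 45 degrees, the red line on its tilt scale. Let go of everything, and leave the bottles, the beaker and the roll of tape standing where they are.

Things in the scene. Friction and masses are not known exactly. Their poses are not given: they have to be found in the camera images.
- mixer: Foot of the tube mixer, fixed: white box 180 x 150 mm, top 41 mm above the bench. Origin under its middle at bench height, z up, x towards the red swivel line on its front edge. On it an aluminium turntable (dia 110, top at 55 mm) turns about the vertical through the origin, with two upright cheeks (outer faces 47 mm, trunnion caps 56 mm either side of the middle) that carry the tilting head.
- swivel (a joint): Turn of turntable and drive head about the vertical, rad; grows anticlockwise seen from above; 0 when the black pointer on the turntable is at the red line on the foot (the head then leans towards the foot's +x); stops at +-1.4. Friction joint, about 0.7 N m; it stays where it is left.
- tilt (a joint): Lean of the drive shaft from upright, rad; 0 upright (stop), grows as the head tips to the side away from the handle; at 0.785 (45 degrees) the white pointer on the black trunnion cap is at the red line of the scale; stop at 1.05. Friction joint, about 1 N m; it stays where it is left, also with the disc on.
- tilt_axis (a point): Where the level tilt axis crosses the upright swivel axis, 125 mm above the bench, in the middle of the grey drive head (80 x 68 x 85 mm). Axes turn with the head: y along the tilt axis, z along the shaft, x away from the handle.
- handle (a point): Middle of the grip bar of the head's rear bail handle: black rubber bar, dia 16, 100 mm long, on two steel rods (dia 10) at its ends, 155 mm behind the tilt axis. Axes turn with the head: y along the bar, x from the bar to the tilt axis (level at tilt 0). Clear space inside the bail: 90 x 80 mm. As the head tips the bar rises on its 155 mm arc; as it swivels it goes round the swivel axis.
- drive_seat (a point): Centre of the steel shoulder (dia 40 mm) on top of the head, 70 mm from the tilt axis; z points out along the shaft, x and y turn with the head, not with the shaft. The disc's underside rests here when home. A cross pin (dia 6, 26 mm long) goes through the shaft 6 mm above the shoulder (pin top at 9 mm); which way it points about z differs each time and is not given.
- shaft_tip (a point): End of the steel drive shaft, dia 12 mm, 34 mm out from the shoulder; its last 6 mm taper to dia 6. Axes as drive_seat. The shaft is held by its gears and cannot be turned by hand.
- rotor: Tube disc, about 0.2 kg, flat on the bench: white disc dia 160, 6 mm thick, eight small capped tubes clipped on its face between radius 30 and 73 mm (up to 20 mm high), blue hub. Origin at the centre of its underside, z up along the hub. Hub bore: round, dia 15, 40 mm deep, blind. Two slots 7.5 mm wide, 12 mm deep cross in the hub's underside along the disc's x and y.
- hub_grip (a point): On the disc's axis, 50 mm above its underside: middle of the hub's solid grip part, dia 34 mm, from 40 to 60 mm; white lines on top show the slots. Axes as rotor. Off the slots the disc rests on the pin, 9 mm high. With a slot over the pin (within some 3 degrees, every 90 degrees) it drops these 9 mm and can no longer turn. A push of a few newtons while turning is right.
- amber_bottle_a: Amber glass bottle with black cap, dia 66 mm, 140 mm high; origin under its middle. To be left alone.
- amber_bottle_b: A second one, the same. To be left alone.
- beaker: Glass beaker, dia 68 mm, 90 mm high; origin under its middle. To be left alone.
- tape_roll: Roll of white tape lying flat, dia 100 mm, 24 mm high; origin under its middle. To be left alone.

How it is judged:
By the outcome, as a careful person would: the job done as asked, in the order asked, and still so for the second after the job is handed in, with the robot touching nothing.
It also fails if it takes over 61 s, if anything falls off the work surface, if the arm or the gripper's body presses on something with over 40 N, if the wrist force passes 120 N, or if a joint passes its speed limit or range.

### The arm

A 7-joint arm with a two-finger parallel gripper is mounted at the origin on the work surface. World frame = base frame: x ahead of the robot, y to its left, z up, the work surface at z = 0. Lengths are in mm, angles in rad, forces in N, time in s.
With the tool pointing down it reaches from about 425 to 875 mm from the base axis. Payload 9.9 kg.
Tool frame: the origin (TCP) lies midway between the tips of the shut fingers; the grasp point (between the pads) lies 19 mm behind it; z points along the fingers, y is the direction in which the jaws open and shut (so a half turn about z gives the same grasp; the last joint's range is limited). The gripper opens to 85 mm and grips with 20 to 120 N. Pads are 22 mm wide; open, the fingers measure 114 mm over their backs; the gripper's body (76 mm by 85 mm) begins 54 mm behind the grasp point. The pads swing forward as they close: fully open they stand 13 mm farther back than shut.
Start: joints at [1.035, 0.576, 0.025, 1.437, -0.015, 1.129, -0.057], TCP at [294.7, -607.273, 205.489] pointing down, gripper open.
Joint ranges: [-2.76, 2.76], [-0.34, 2.15], [-1.52, 1.57], [0.19, 2.46], [-1.09, 4.23], [0.17, 1.99], [-2.82, 2.82]. Speed limits (rad/s): [2.22, 2.22, 3.01, 3.01, 3.14, 3.14, 3.14].

### API

Orientations are given as a rotation vector (axis times angle).
In Python, from rig import manip, imaging, order gives the robot as it stands.
- The arm moves only by the shell command python3 -m jog 'ROWS' [FORCE]. ROWS is JSON, a list of rows, each a list of 5 numbers: the shift along the tool's x, y, z in units of 30 mm (1.0 is 30 mm), then the turn about the tool's z in rad, then the opening, from 0 (shut) to 1 (fully open). A call has 1 to 20 rows; each row is the pose to reach, as a shift and turn from the pose commanded when the call began, along the tool's axes at that moment; what a row does not reach only later rows make up. A row lasts 1/8 s, in which the tool goes at most 62.5 mm and 10.7 degrees, less where a joint would pass 70% of its speed; a pose out of reach is approached as far as the arm can. A call with a gripper value outside its range is refused whole. The fingers move at their own pace and stop on an object; FORCE is the grip in N (left out, the last holds). Time passes only in rows, so rows that repeat a pose let the fingers close. It gives the time, the measured TCP pose, the force and the opening at its end, in the units of the state.
- manip.observe(): the state, without advancing time (a new reading comes with each control period).
- imaging.capture(name): name is "side" or "top"; returns (picture, depth): 400x640x3 uint8, blue, green, red; 400x640 float32, mm along the optical axis (not along the pixel's ray), 0 where there is no reading.
- imaging.calibration(name): a dict with "fx", "fy", "cx", "cy" (pixels), "k1" (the pictures are not rectified: a ray, as slopes to the right and down, at radius r is drawn at 1 + k1 r^2 times it, then the intrinsics apply), "view" (4x4, takes a point from world to camera coordinates). Camera axes: x right, y up, looking along -z (the intrinsics and any distortion apply to the point x, -y, -z); pixel columns grow to the right and rows downward; lengths in mm; the calibration is good to about 2 mm. A picture is of the moment at which its call begins. calibration takes no time and is no camera call.
- order.job_done(): hands the job in, once; it reports no verdict.
The state is a dict: "clock": time; "joints": joint angles; "qvel": joint speeds; "joint_torque": joint torques, N m; "position": TCP position; "ee_rot": TCP orientation; "force": force on the tool from outside, world axes, zero at the start; "ft_torque": the same for the moment, N m; "opening": finger opening in mm.
Only numpy, scipy, OpenCV 4.12 (cv2) and the standard library are available. Lean on these libraries where they do the work, as an engineer would, in place of code of your own. Each camera call takes 0.05 s, during which the arm holds its last target.

## Working session

There is one attempt and no reset: what is moved stays moved. The work goes in short steps, Python scripts to look and compute and a shell command to move; the robot and the scene stay as the last step left them, time stands still between calls to the robot, and variables do not carry over. Pictures are saved under pics/ and viewed, and the job is handed in when it is done.

```bash
ls -R . | head -30; mkdir -p pics; cat > h.py <<'E'
import numpy as np, cv2
from rig import manip, imaging, order
from scipy.spatial.transform import Rotation as R
def cap(name,fn=None):
    p,d=imaging.capture(name)
    if fn: cv2.imwrite('pics/'+fn,p)
    np.savez('/tmp/'+name+'.npz',p=p,d=d)
    return p,d
def px2w(name,u,v,z):
    c=imaging.calibration(name)
    K=np.array([[c['fx'],0,c['cx']],[0,c['fy'],c['cy']],[0,0,1.]])
    q=cv2.undistortPoints(np.array([[[u,v]]],float),K,np.array([c['k1'],0,0,0.]))[0,0]
    P=np.array([q[0]*z,-q[1]*z,-z,1]); return (np.linalg.inv(np.array(c['view']))@P)[:3]
def w2px(name,P):
    c=imaging.calibration(name)
    p=np.array(c['view'])@np.append(P,1); x,y=p[0]/-p[2],-p[1]/-p[2]
    f=1+c['k1']*(x*x+y*y); return c['fx']*x*f+c['cx'],c['fy']*y*f+c['cy']
def cloud(name,d):
    c=imaging.calibration(name)
    K=np.array([[c['fx'],0,c['cx']],[0,c['fy'],c['cy']],[0,0,1.]])
    h,w=d.shape; vv,uu=np.mgrid[:h,:w]
    q=cv2.undistortPoints(np.stack([uu,vv],-1).reshape(-1,1,2).astype(float),K,np.array([c['k1'],0,0,0.])).reshape(h,w,2)
    P=np.stack([q[...,0]*d,-q[...,1]*d,-d,np.ones_like(d)],-1)
    W=(P@np.linalg.inv(np.array(c['view'])).T)[...,:3]; W[d==0]=np.nan
    return W
E
python3 - <<'E'
from h import *
s=manip.observe(); print(s)
for n in('side','top'):
    cap(n,n+'0.png'); c=imaging.calibration(n); print(c)
E
```

```text
.:
pics

./pics:
{'clock': 0.0, 'joints': array([ 1.03521056,  0.5765351 ,  0.02479761,  1.43790508, -0.01499166,
        1.12897616, -0.05652067]), 'qvel': array([-0.00068673, -0.00100572,  0.00061795, -0.00047526,  0.00101589,
        0.00069751, -0.00019221]), 'joint_torque': array([-4.36361333e-04, -7.65751219e+01,  2.24997483e+00, -2.85961622e+01,
        1.51116319e-02,  1.28428280e-02,  2.85375444e-05]), 'position': array([ 294.50027708, -606.82627283,  204.64065743]), 'ee_rot': array([-3.06021768e+00, -7.03374845e-01,  6.80260919e-04]), 'force': array([-0.23811392, -0.1694136 ,  0.35215647]), 'ft_torque': array([ 0.02945217, -0.05626993,  0.03396202]), 'opening': 85.49070679773968}
{'fx': 387.8372570707666, 'fy': 387.8372570707666, 'cx': 316.28163714362125, 'cy': 193.9968284624089, 'k1': -0.07409060034908599, 'view': array([[ 9.86451921e-01, -1.63930410e-01, -6.27922661e-03,
        -6.39148786e+02],
       [ 1.00721571e-01,  5.74991909e-01,  8.11935631e-01,
        -1.51251495e+02],
       [-1.29490437e-01, -8.01567916e-01,  5.83713202e-01,
        -1.03253567e+03],
       [ 0.00000000e+00,  0.00000000e+00,  0.00000000e+00,
         1.00000000e+00]])}
{'fx': 434.59313946210705, 'fy': 434.59313946210705, 'cx': 317.7335233936786, 'cy': 196.60757730098342, 'k1': -0.10550363482700292, 'view': array([[-3.23034147e-05, -9.99974959e-01, -7.07678378e-03,
        -3.43724419e+01],
       [ 9.91402946e-01, -9.57980845e-04,  1.30840673e-01,
        -6.36520752e+02],
       [-1.30844176e-01, -7.01171768e-03,  9.91378151e-01,
        -1.27551270e+03],
       [ 0.00000000e+00,  0.00000000e+00,  0.00000000e+00,
         1.00000000e+00]])}
```

View pics/side0.png

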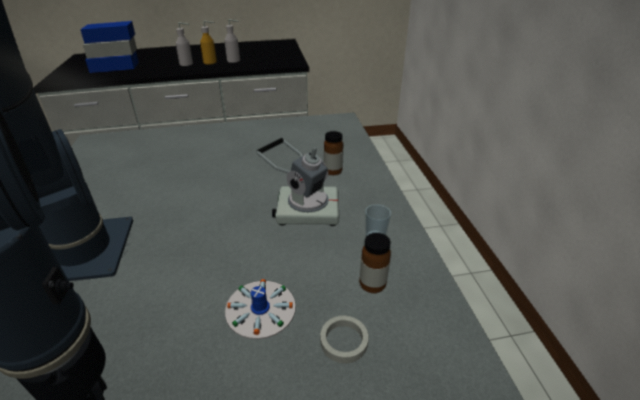

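View pics/top0.png

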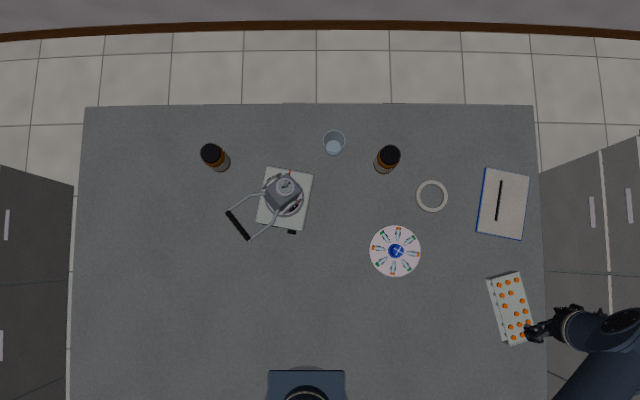

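```bash
python3 - <<'E'
from h import *
t=np.load('/tmp/top.npz'); s=np.load('/tmp/side.npz')
a=cv2.resize(t['p'][140:260,200:320],None,fx=5,fy=5,interpolation=cv2.INTER_CUBIC)
cv2.imwrite('pics/t1.png',a)
a=cv2.resize(s['p'][120:240,240:360],None,fx=5,fy=5,interpolation=cv2.INTER_CUBIC)
cv2.imwrite('pics/s1.png',a)
a=cv2.resize(t['p'][215:285,360:430],None,fx=8,fy=8,interpolation=cv2.INTER_CUBIC)
cv2.imwrite('pics/t2.png',a)
W=cloud('top',t['d'])
p=t['p'].astype(int)
def rg(m,n): print(n,m.sum(),np.nanmedian(W[m],0),np.nanmin(W[m],0),np.nanmax(W[m],0))
# disc: z 3..30 near
z=W[...,2]
vv,uu=np.mgrid[:400,:640]
box=lambda a,b,c,d:(uu>=a)&(uu<b)&(vv>=c)&(vv<d)
print('table z',np.nanmedian(z[box(300,360,260,340)]))
m=box(360,430,215,285)&(z>3)&(z<12); rg(m,'disc'); print((np.nanmin(W[m],0)+np.nanmax(W[m],0))/2)
c=cv2.minEnclosingCircle(W[m][:,:2].astype(np.float32)); print(c)
m=box(360,430,215,285)&(z>52); rg(m,'hub top'); print(cv2.minEnclosingCircle(W[m][:,:2].astype(np.float32)))
m=box(240,330,150,250)&(z>34)&(z<46); rg(m,'foot'); print(cv2.minAreaRect(W[m][:,:2].astype(np.float32)))
for n,b,zz in(('botA',(190,240,135,180),120),('botB',(365,410,135,180),120),('beak',(315,355,120,160),60),('tape',(410,455,170,220),12)):
    m=box(*b)&(z>zz); rg(m,n)
    print(cv2.minEnclosingCircle(W[m][:,:2].astype(np.float32)))
m=box(200,270,190,255)&(z>60); rg(m,'handle')
m=box(260,310,165,220)&(z>180); rg(m,'shaft')
E
```

```text
table z 0.3788452072690234
disc 1805 [ 475.64895057 -268.14137121    5.83541983] [ 370.82477173 -381.06463944    3.0000227 ] [ 583.70157654 -163.12898308   11.97515541]
[ 477.26317414 -272.09681126    7.48758906]
((475.18780517578125, -270.30517578125), 148.3855438232422)
hub top 105 [ 472.0546417  -271.34366316   59.94271309] [ 457.23136181 -287.19831545   53.25753414] [ 489.66032268 -254.48359958   65.34509104]
((473.0332946777344, -271.30908203125), 16.937864303588867)
foot 1432 [607.9281927   48.84793538  40.85757573] [526.66398669 -69.41045844  34.00924674] [782.89553984 155.69439637  45.97911652]
((673.9339599609375, 53.77574920654297), (168.98057556152344, 278.1094055175781), 71.06452178955078)
botA 327 [749.94311876 273.27989332 140.2682855 ] [721.81644597 246.25298364 120.36815553] [779.37182509 303.63601312 148.12851563]
((751.0733642578125, 274.7318420410156), 29.429176330566406)
botB 344 [ 745.01073754 -240.92384544  140.06638266] [ 717.0767546  -270.30371769  120.08634229] [ 775.31844797 -212.46282465  146.56733291]
((745.4606323242188, -240.64239501953125), 29.89556312561035)
beak 170 [813.86667054 -83.47063437  82.86223486] [ 766.22094997 -113.42663806   60.01525098] [831.9484126  -50.65481728  95.95888278]
((799.590087890625, -81.33577728271484), 33.90918731689453)
tape 385 [ 640.69016592 -386.11342185   23.83187148] [ 593.6771908  -435.75931452   12.23296964] [ 690.9757689  -337.18908606   34.0569049 ]
((642.001953125, -386.2900085449219), 50.11959457397461)
handle 515 [565.70927895 161.23351083 167.07479349] [498.36137351  97.22135905 103.68255879] [639.71611919 217.30577367 180.99237815]
shaft 294 [641.68799882  55.91102831 191.46942722] [603.52840011  31.11295127 180.12074009] [669.49816595  96.81515775 228.10709592]
```

View pics/t1.png

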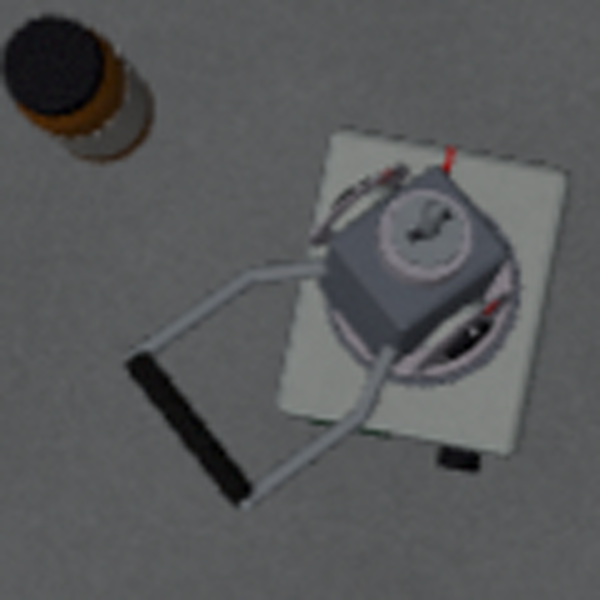

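View pics/s1.png

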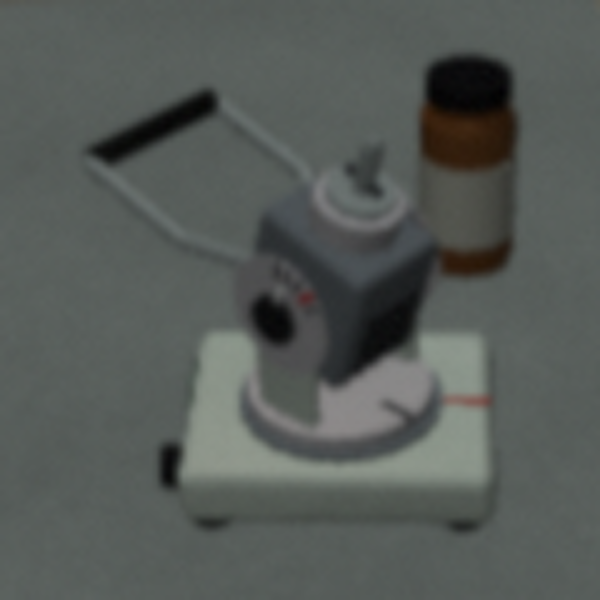

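View pics/t2.png

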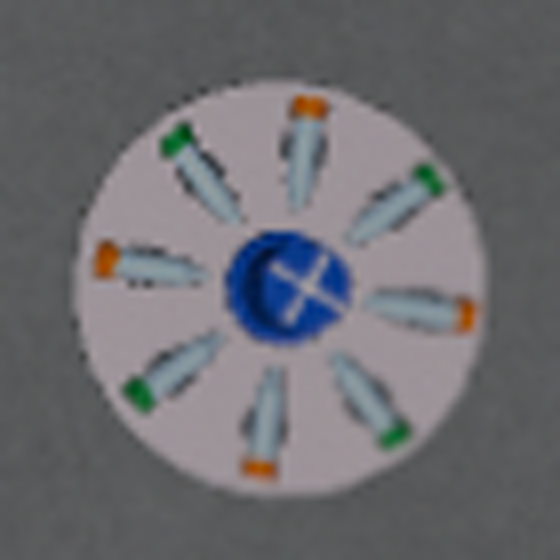

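```bash
python3 - <<'E'
from h import *
vv,uu=np.mgrid[:400,:640]
box=lambda a,b,c,d:(uu>=a)&(uu<b)&(vv>=c)&(vv<d)
t=np.load('/tmp/top.npz'); s=np.load('/tmp/side.npz')
for n,D,b,fb,hb in(('top',t,(222,252,208,242),(250,320,160,240),(365,425,220,280)),('side',s,(255,286,134,156),(270,345,180,230),(245,275,275,315))):
    p=D['p'].astype(int); W=cloud(n,D['d']); z=W[...,2]
    print(n,'cam',np.linalg.inv(imaging.calibration(n)['view'])[:3,3])
    m=box(*b)&(p.max(2)<45)&(z>100)
    Q=W[m]; c=np.median(Q,0); 
    u,sv,v=np.linalg.svd(Q-Q.mean(0),full_matrices=False)
    t_=(Q-Q.mean(0))@v[0]; print('bar',m.sum(),Q.mean(0),c,'dir',v[0],'range',t_.min(),t_.max(), 'mid',Q.mean(0)+v[0]*(t_.min()+t_.max())/2)
    m=box(*fb)&(z>39)&(z<43)&(p.min(2)>90)
    m=cv2.morphologyEx(m.astype(np.uint8),cv2.MORPH_OPEN,np.ones((2,2)))>0
    r=cv2.minAreaRect(W[m][:,:2].astype(np.float32)); print('foot',m.sum(),r)
    m=box(*fb)&(z>53)&(z<57)&(p.min(2)>90)
    print('tt',m.sum(),cv2.minEnclosingCircle(W[m][:,:2].astype(np.float32)))
    # hub blue
    m=box(*hb)&(z>57)&(z<63); print('hub',m.sum(),np.mean(W[m],0),cv2.minEnclosingCircle(W[m][:,:2].astype(np.float32)))
E
```

```text
top cam [ 464.15402935  -43.92489079 1347.55497462]
bar 183 [541.58777347 182.2828023  174.87893005] [541.47689324 182.57991913 175.25749493] dir [-0.78188953 -0.6231005  -0.01986285] range -47.87974485203582 48.08985137863989 mid [541.50563342 182.21734356 174.87684339]
foot 243 ((632.6138305664062, 65.3979263305664), (144.5763397216797, 173.16973876953125), 79.34571075439453)
tt 57 ((627.6738891601562, 65.56908416748047), 53.229827880859375)
hub 80 [ 473.51155953 -272.11231605   59.88716611] ((473.2893981933594, -271.65045166015625), 16.738378524780273)
side cam [ 512.02034145 -845.45500296  721.49782057]
bar 111 [542.81036823 177.34439    171.4053023 ] [542.61331437 175.70616974 171.78902244] dir [-0.77047938 -0.63743635  0.00603505] range -47.821022750324005 46.77085389908039 mid [543.21493495 177.6790979  171.40213339]
foot 556 ((681.2816772460938, 41.080474853515625), (252.25985717773438, 126.99967956542969), 35.45791244506836)
tt 269 ((632.9476318359375, 63.66819381713867), 54.86575698852539)
hub 149 [ 473.01994656 -274.13020763   59.75625875] ((472.58319091796875, -274.04248046875), 17.105850219726562)
```

```bash
python3 - <<'E'
from h import *
t=np.load('/tmp/top.npz'); s=np.load('/tmp/side.npz')
p=t['p']
# disc ellipse: bright mask
roi=np.zeros(p.shape[:2],np.uint8); roi[218:284,362:430]=1
m=((p.min(2)>100)*roi).astype(np.uint8); m=cv2.morphologyEx(m,cv2.MORPH_CLOSE,np.ones((9,9)))
cs,_=cv2.findContours(m,cv2.RETR_EXTERNAL,cv2.CHAIN_APPROX_NONE); c=max(cs,key=cv2.contourArea)
pts=[]
camc=np.linalg.inv(imaging.calibration('top')['view'])[:3,3]
def onplane(n,u,v,z):
    c=np.linalg.inv(imaging.calibration(n)['view'])[:3,3]; q=px2w(n,u,v,1000.); return c+(q-c)*(z-c[2])/(q[2]-c[2])
P=np.array([onplane('top',*a[0],6) for a in c]); 
e=cv2.fitEllipse(P[:,:2].astype(np.float32)); print('disc top',e)
p=s['p']; roi=np.zeros(p.shape[:2],np.uint8); roi[275:342,218:302]=1
m=((p.min(2)>100)*roi).astype(np.uint8); m=cv2.morphologyEx(m,cv2.MORPH_CLOSE,np.ones((15,15)))
cs,_=cv2.findContours(m,cv2.RETR_EXTERNAL,cv2.CHAIN_APPROX_NONE); c=max(cs,key=cv2.contourArea)
P=np.array([onplane('side',*a[0],6) for a in c]); print('disc side',cv2.fitEllipse(P[:,:2].astype(np.float32)))
# white cross on hub + tube directions, top
for n,(x0,x1,y0,y1) in(('tubes',(360,430,215,285)),):
  q=t['p'].astype(int)[y0:y1,x0:x1]; b,g,r=q[...,0],q[...,1],q[...,2]
  for nm,mm in(('orange',(r>b+70)&(r>g+40)),('green',(g>r+40)&(g>b+25))):
    k,l,st,ce=cv2.connectedComponentsWithStats(mm.astype(np.uint8))
    for i in range(1,k):
      if st[i,4]>2:
        w=onplane('top',ce[i][0]+x0,ce[i][1]+y0,14); print(nm,st[i,4],w[:2].round(1),np.degrees(np.arctan2(w[1]+271,w[0]-474)).round(1))
E
```

```text
disc top ((473.4696044921875, -271.2729187011719), (157.52345275878906, 158.4759979248047), 169.17405700683594)
disc side ((472.6893005371094, -273.1329650878906), (158.4630889892578, 159.5063018798828), 145.46487426757812)
orange 8 [ 543.3 -282.5] -9.4
orange 10 [ 483.8 -202.7] 81.8
orange 4 [ 462.  -340.5] -99.8
orange 5 [ 404.4 -260.9] 171.7
green 8 [ 530.1 -230.9] 35.6
green 5 [ 515.4 -327.7] -53.9
green 7 [ 433.1 -214.9] 126.1
green 6 [ 416.9 -312.6] -143.9
```

```bash
cat >> h.py <<'E'
def go(P,jawdeg=None,s=None):
    """target TCP world, jaw axis (tool y) world deg mod 180 -> shift units & turn"""
    s=s or manip.observe(); M=R.from_rotvec(s['ee_rot']).as_matrix(); p=s['position']
    d=M.T@(np.array(P)-p)/30
    y=np.degrees(np.arctan2(M[1,1],M[0,1])); tr=0
    if jawdeg is not None:
        dw=(jawdeg-y+90)%180-90; tr=-np.radians(dw)  # tool z down
    print('pos',p.round(1),'toolz',M[:,2].round(3),'jaw yaw',y.round(2),'shift',d.round(3),'turn',round(tr,3),'or',round(tr-np.sign(tr)*np.pi,3),'F',s['force'].round(1),'T',s['ft_torque'].round(2),'open',round(s['opening'],1),'t',s['clock'],'j7',s['joints'].round(2))
E
python3 - <<'E'
from h import *
go([542,182.5,300],129)
t=np.load('/tmp/top.npz')
a=cv2.resize(t['p'][237:265,382:410],None,fx=20,fy=20,interpolation=cv2.INTER_CUBIC); cv2.imwrite('pics/t3.png',a)
s=np.load('/tmp/side.npz')
a=cv2.resize(s['p'][275:315,240:280],None,fx=14,fy=14,interpolation=cv2.INTER_CUBIC); cv2.imwrite('pics/s3.png',a)
E
```

```text
pos [ 294.5 -606.9  204.7] toolz [-0.001  0.001 -1.   ] jaw yaw -64.11 shift [ 18.91  -20.075  -3.148] turn -0.229 or 2.913 F [-0.1  0.1 -0.5] T [-0.03 -0.05 -0.02] open 85.4 t 0.1 j7 [ 1.04  0.58  0.02  1.44 -0.02  1.13 -0.06]
```

View pics/t3.png

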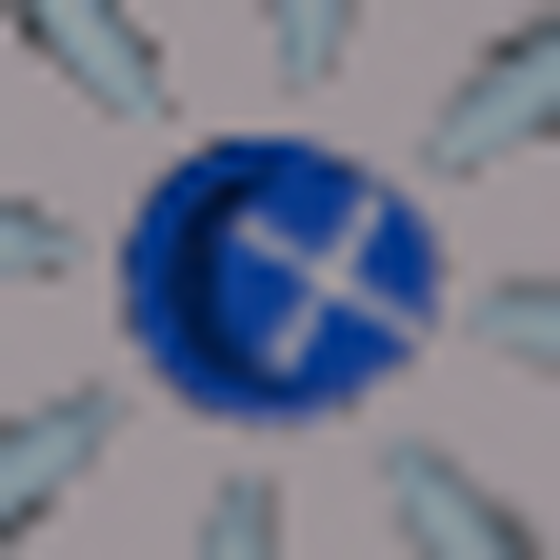

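View pics/s3.png

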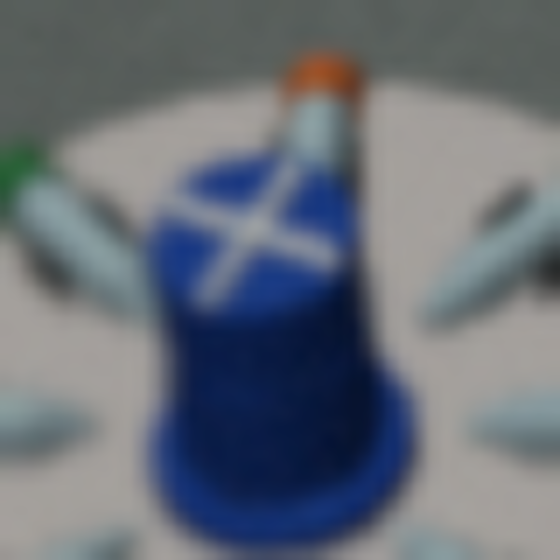

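```bash
python3 -m jog '[[0.8,-0.8,-1.6,0,1],[2.2,-2.3,-3.15,-0.05,1],[3.6,-3.8,-3.15,-0.1,1],[5,-5.3,-3.15,-0.15,1],[6.4,-6.8,-3.15,-0.2,1],[7.8,-8.3,-3.15,-0.229,1],[9.2,-9.8,-3.15,-0.229,1],[10.6,-11.3,-3.15,-0.229,1],[12,-12.8,-3.15,-0.229,1],[13.4,-14.3,-3.15,-0.229,1],[14.8,-15.8,-3.15,-0.229,1],[16.2,-17.2,-3.15,-0.229,1],[17.5,-18.6,-3.15,-0.229,1],[18.5,-19.6,-3.15,-0.229,1],[18.91,-20.08,-3.15,-0.229,1],[18.91,-20.08,-3.15,-0.229,1]]' 60
python3 - <<'E'
from h import *
t=np.load('/tmp/top.npz')
def onplane(n,u,v,z):
    c=np.linalg.inv(imaging.calibration(n)['view'])[:3,3]; q=px2w(n,u,v,1000.); return c+(q-c)*(z-c[2])/(q[2]-c[2])
def ang(n,a,b,o,k):
    A=onplane(n,a[0]/k+o[0],a[1]/k+o[1],60);B=onplane(n,b[0]/k+o[0],b[1]/k+o[1],60);d=B-A;print(n,np.degrees(np.arctan2(d[1],d[0])))
ang('top',(240,230),(410,320),(382,237),20);ang('top',(285,360),(370,205),(382,237),20)
ang('side',(170,205),(340,262),(240,275),14);ang('side',(290,165),(210,300),(240,275),14)
go([542,182.5,167-19],129)
cap('side','s4.png');cap('top','t4.png')
E
```

```text
clock: 2.1
position: [541.8, 183.0, 299.5]
ee_rot: [-2.96, -1.051, 0.002]
force: [-0.2, 0.0, -0.3]
opening: 85.3
top -118.11821958857476
top -29.90467128948188
side -31.484631433651593
side -118.51070461977118
pos [541.8 183.  299.5] toolz [-0.001 -0.    -1.   ] jaw yaw -50.89 shift [1.000e-03 2.000e-02 5.049e+00] turn 0.002 or -3.14 F [-0.2  0.  -0.3] T [-0.05 -0.01 -0.02] open 85.3 t 2.1 j7 [-0.15  0.37 -0.38  1.55  0.14  1.25 -1.44]
```

View pics/s4.png

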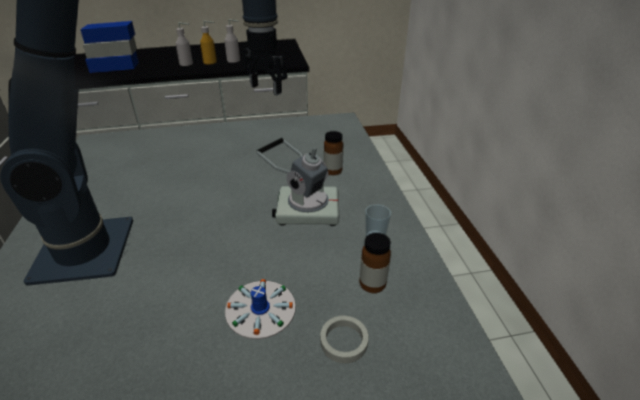

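View pics/t4.png

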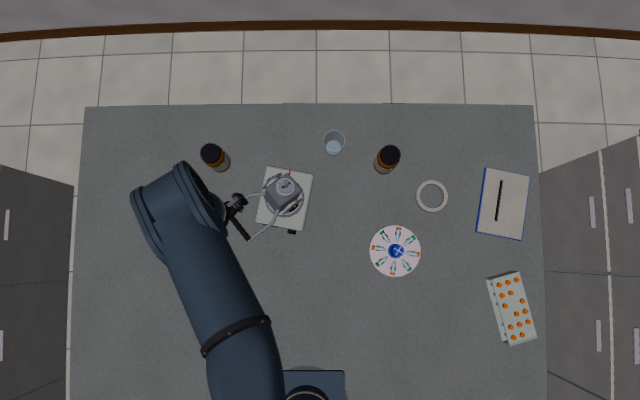

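```bash
python3 -m jog '[[0,0,1.5,0,1],[0,0,3,0,1],[0,0,4.2,0,1],[0,0,5,0,1],[0,0,5.05,0,1],[0,0,5.05,0,0],[0,0,5.05,0,0],[0,0,5.05,0,0],[0,0,5.05,0,0],[0,0,5.05,0,0],[0,0,5.05,0,0]]' 40
python3 - <<'E'
from h import *
go([542,182.5,167-19],129)
cap('side','s5.png')
cv2.imwrite('pics/s5c.png',cv2.resize(np.load('/tmp/side.npz')['p'][90:230,230:370],None,fx=4,fy=4,interpolation=cv2.INTER_CUBIC))
E
```

```text
clock: 3.58
position: [542.4, 182.7, 149.1]
ee_rot: [-2.961, -1.049, -0.002]
force: [-0.4, 0.6, 5.5]
opening: 0.1
pos [542.4 182.7 149.1] toolz [ 0.001  0.001 -1.   ] jaw yaw -50.98 shift [-0.016 -0.002  0.036] turn 0.0 or -3.141 F [-0.4  0.6  5.5] T [ 0.02  0.17 -0.01] open 0.1 t 3.575 j7 [-0.17  0.49 -0.36  1.78  0.21  0.9  -1.51]
```

View pics/s5c.png

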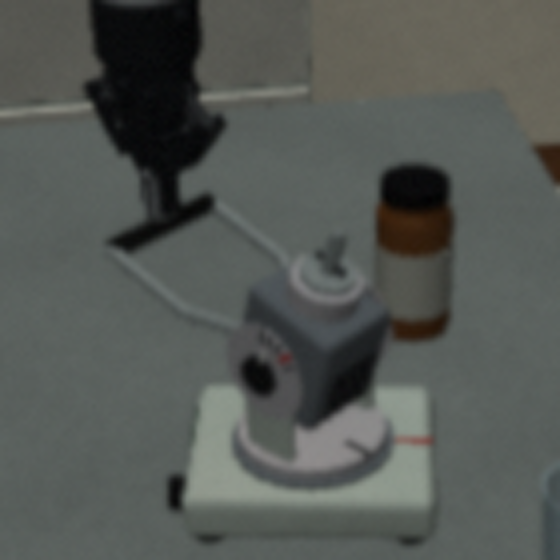

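```bash
python3 - <<'E'
from h import *
vv,uu=np.mgrid[:400,:640]
box=lambda a,b,c,d:(uu>=a)&(uu<b)&(vv>=c)&(vv<d)
s=np.load('/tmp/side.npz')
p=s['p'].astype(int); W=cloud('side',s['d']); z=W[...,2]
for b in((256,266,146,153),(277,284,138,144)):
    m=box(*b)&(p.max(2)<45); print(m.sum(),W[m].mean(0),np.median(W[m],0))
E
```

```text
32 [515.62637865 156.67749077 171.1811671 ] [515.31481963 155.98735958 171.97464389]
23 [nan nan nan] [nan nan nan]
```

```bash
python3 - <<'E'
from h import *
for P in([542.4,182.7,149],[542.4,182.7,168],[542,182,167]): print(P,w2px('side',P),w2px('top',P))
s=np.load('/tmp/side.npz')
cv2.imwrite('pics/s5d.png',cv2.resize(s['p'][105:165,245:305],None,fx=10,fy=10,interpolation=cv2.INTER_CUBIC))
W=cloud('side',s['d'])
for u,v in((265,135),(268,135),(271,135),(273,138),(270,140),(268,144),(262,148),(278,143)): print(u,v,W[v,u].round(1),s['p'][v,u])
E
```

```text
[542.4, 182.7, 149] (np.float64(271.3246467027374), np.float64(150.89617643784993)) (np.float64(239.0469153743929), np.float64(225.27138326302253))
[542.4, 182.7, 168] (np.float64(270.86393885137545), np.float64(145.3068809584675)) (np.float64(237.75105428283894), np.float64(224.8145515596347))
[542, 182, 167] (np.float64(270.7700959258244), np.float64(145.72668625144325)) (np.float64(238.07126351986958), np.float64(224.98579076076183))
265 135 [527.9 187.6 201.1] [52 52 49]
268 135 [536.3 171.5 208.3] [44 44 42]
271 135 [544.8 168.7 209. ] [10  7  8]
273 138 [550.  173.2 196.5] [15 14 14]
270 140 [540.9 172.3 191.3] [22 22 19]
268 144 [534.  170.8 179.5] [41 42 39]
262 148 [515.5 160.8 173.5] [24 25 24]
278 143 [564.4 190.8 169.4] [14 14 14]
```

View pics/s5d.png

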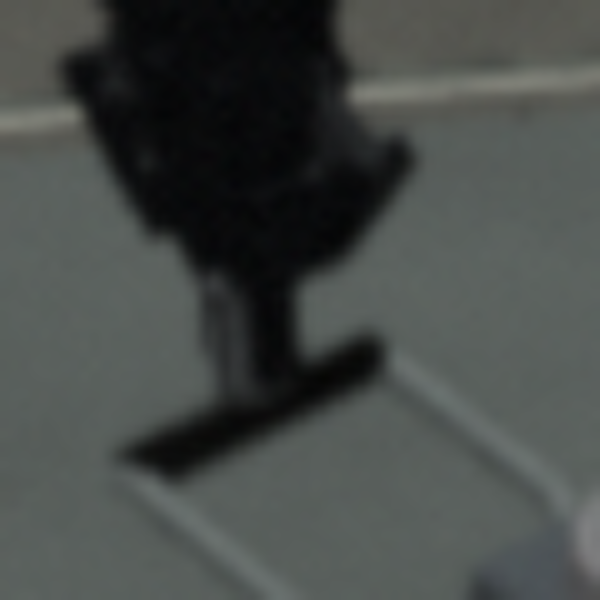

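```bash
python3 - <<'E'
from h import *
print(w2px('side',[541.8,183,299.5]),w2px('side',[541.8,183,312.5]))
j=np.array([.63,-.777,0])
for s in(-50,50): print(w2px('side',np.array([541.8,183,312.5])+s*j))
im=cv2.imread('pics/s4.png')
cv2.imwrite('pics/s4d.png',cv2.resize(im[60:120,235:295],None,fx=10,fy=10,interpolation=cv2.INTER_CUBIC))
s=np.load('/tmp/side.npz');W=cloud('side',s['d'])
for v in range(136,154): print(v,[tuple(W[v,u].round(0)) for u in (267,270,272,274)],s['p'][v,270])
E
```

```text
(np.float64(267.2495650671708), np.float64(103.62318995221418)) (np.float64(266.89267571401206), np.float64(99.20486718895361))
(np.float64(254.98374473186453), np.float64(94.90248663174282))
(np.float64(279.45617970823), np.float64(103.75746882849624))
136 [(np.float64(533.0), np.float64(174.0), np.float64(204.0)), (np.float64(542.0), np.float64(169.0), np.float64(206.0)), (np.float64(548.0), np.float64(177.0), np.float64(201.0)), (np.float64(554.0), np.float64(177.0), np.float64(201.0))] [18 16 15]
137 [(np.float64(533.0), np.float64(176.0), np.float64(200.0)), (np.float64(541.0), np.float64(169.0), np.float64(203.0)), (np.float64(547.0), np.float64(172.0), np.float64(200.0)), (np.float64(553.0), np.float64(177.0), np.float64(198.0))] [19 19 17]
138 [(np.float64(533.0), np.float64(175.0), np.float64(197.0)), (np.float64(541.0), np.float64(171.0), np.float64(198.0)), (np.float64(547.0), np.float64(174.0), np.float64(197.0)), (np.float64(553.0), np.float64(177.0), np.float64(194.0))] [20 19 19]
139 [(np.float64(532.0), np.float64(173.0), np.float64(195.0)), (np.float64(541.0), np.flo
[... 2966 characters left out ...]
.0), np.float64(0.0)), (np.float64(545.0), np.float64(456.0), np.float64(-3.0)), (np.float64(553.0), np.float64(449.0), np.float64(-0.0)), (np.float64(561.0), np.float64(455.0), np.float64(-4.0))] [89 92 86]
152 [(np.float64(534.0), np.float64(448.0), np.float64(-2.0)), (np.float64(545.0), np.float64(449.0), np.float64(-3.0)), (np.float64(552.0), np.float64(448.0), np.float64(-4.0)), (np.float64(560.0), np.float64(438.0), np.float64(1.0))] [93 96 89]
153 [(np.float64(533.0), np.float64(446.0), np.float64(-5.0)), (np.float64(544.0), np.float64(438.0), np.float64(-2.0)), (np.float64(552.0), np.float64(433.0), np.float64(1.0)), (np.float64(559.0), np.float64(428.0), np.float64(3.0))] [92 96 89]
```

View pics/s4d.png

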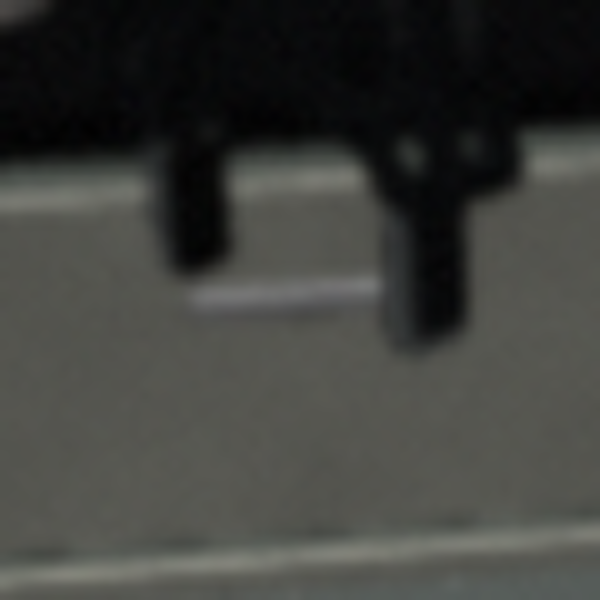

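```bash
python3 -m jog '[[0,0,-1.5,0,0],[0,0,-2,0,0],[0,0,-2,0,0]]'
python3 - <<'E'
from h import *
go([542,182.5,167-19],129)
p,d=cap('side','s6.png'); W=cloud('side',d)
pt,dt=cap('top','t6.png'); Wt=cloud('top',dt)
print(w2px('side',[542.4,182.7,209]),w2px('top',[542.4,182.7,209]))
for v in range(118,140): print(v,[tuple(W[v,u].round(0).tolist()) for u in (267,269,271,273)],p[v,270])
cv2.imwrite('pics/s6d.png',cv2.resize(p[90:160,235:305],None,fx=8,fy=8,interpolation=cv2.INTER_CUBIC))
cv2.imwrite('pics/t6d.png',cv2.resize(pt[180:250,200:270],None,fx=8,fy=8,interpolation=cv2.INTER_CUBIC))
E
```

```text
clock: 4.0
position: [542.5, 182.5, 209.2]
ee_rot: [2.961, 1.049, 0.003]
force: [-0.2, -1.0, -0.7]
opening: 0.2
pos [542.5 182.5 209.2] toolz [ 0.002  0.001 -1.   ] jaw yaw -51.0 shift [-0.017 -0.012  2.041] turn -0.0 or 3.142 F [-0.2 -1.  -0.7] T [-0.05  0.04 -0.05] open 0.2 t 4.0 j7 [-0.15  0.43 -0.37  1.7   0.18  1.04 -1.48]
(np.float64(269.84505234119496), np.float64(132.8890009218896)) (np.float64(234.8105434807715), np.float64(223.77747330280553))
118 [(537.0, 170.0, 262.0), (543.0, 168.0, 262.0), (549.0, 171.0, 261.0), (554.0, 174.0, 259.0)] [9 7 7]
119 [(537.0, 174.0, 257.0), (543.0, 170.0, 259.0), (549.0, 176.0, 255.0), (554.0, 176.0, 255.0)] [12 11 10]
120 [(537.0, 170.0, 256.0), (543.0, 170.0, 256.0), (548.0, 172.0, 254.0), (554.0, 178.0, 251.0)] [6 6 4]
121 [(537.0, 173.0, 252.0), (542.0, 170.0, 253.0), (548.0, 176.0, 249.0), (554.0, 177.0, 249.0)] [10  9  8]
122 [(537.0, 170.0, 250.0), (542.0, 170.0, 250.0), (548.0, 175.0, 247.0), (554.0, 176.0, 246.0)] [12 11 10]
123 [(536.0, 169.0, 247.0), (542.0, 167.0, 248.0), (548.0, 172.0, 245.0), (553.0, 175.0, 243.0)] [13 12 13]

[... 961 characters left out ...]
), (551.0, 606.0, -2.0), (560.0, 606.0, -3.0), (568.0, 602.0, -2.0)] [94 96 90]
134 [(543.0, 597.0, -1.0), (551.0, 593.0, 0.0), (559.0, 600.0, -5.0), (567.0, 590.0, -0.0)] [95 99 91]
135 [(542.0, 586.0, -0.0), (550.0, 588.0, -2.0), (558.0, 588.0, -3.0), (566.0, 583.0, -1.0)] [94 97 91]
136 [(542.0, 586.0, -5.0), (550.0, 584.0, -5.0), (558.0, 574.0, -0.0), (566.0, 573.0, -1.0)] [93 97 90]
137 [(541.0, 575.0, -4.0), (549.0, 569.0, -1.0), (557.0, 566.0, -1.0), (565.0, 567.0, -2.0)] [93 95 89]
138 [(541.0, 565.0, -3.0), (549.0, 565.0, -4.0), (556.0, 559.0, -2.0), (564.0, 559.0, -2.0)] [93 95 89]
139 [(540.0, 557.0, -3.0), (548.0, 545.0, 2.0), (556.0, 548.0, -1.0), (564.0, 546.0, 0.0)] [93 95 90]
```

View pics/s6d.png

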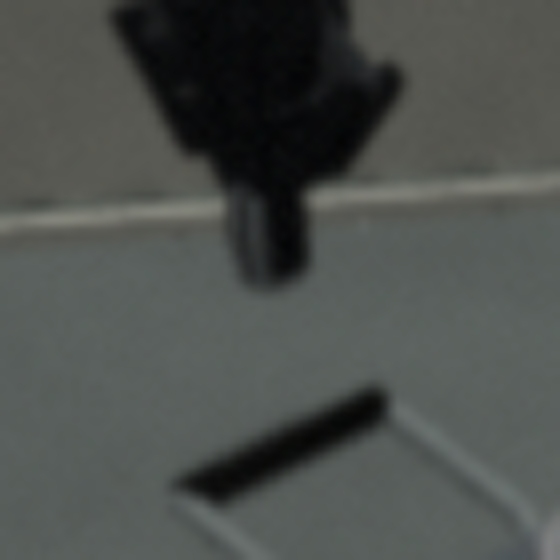

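View pics/t6d.png

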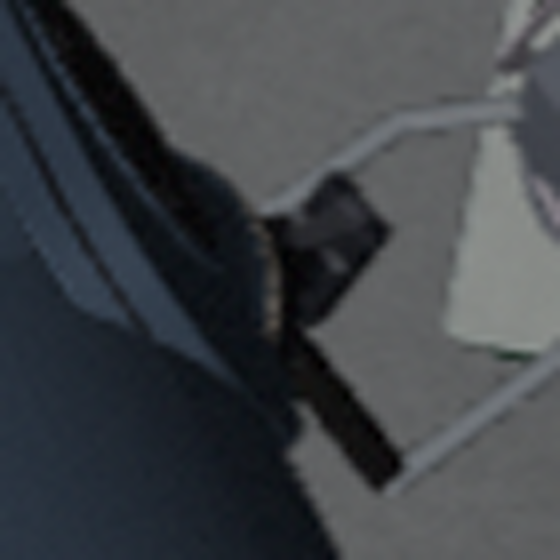

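```bash
python3 -m jog '[[0,0,-0.3,0,1],[0,0,-0.3,0,1],[0,0,-0.3,0,1],[0,0,-0.3,0,1],[0,0,0.9,0,1],[0,0,2,0,1],[0,0,2.7,0,1],[0,0,2.93,0,1],[0,0,2.93,0,1]]' 40
python3 - <<'E'
from h import *
go([542,182.5,121],129)
p,d=cap('side')
cv2.imwrite('pics/s7d.png',cv2.resize(p[90:160,235:305],None,fx=8,fy=8,interpolation=cv2.INTER_CUBIC))
E
```

```text
clock: 5.22
position: [542.1, 182.4, 120.7]
ee_rot: [-2.961, -1.049, 0.0]
force: [0.5, -0.2, 0.2]
opening: 85.2
pos [542.1 182.4 120.7] toolz [-0. -0. -1.] jaw yaw -50.99 shift [-0.002 -0.005 -0.011] turn 0.0 or -3.141 F [ 0.5 -0.2  0.2] T [-0.05  0.   -0.04] open 85.2 t 5.225 j7 [-0.18  0.53 -0.35  1.81  0.23  0.84 -1.53]
```

View pics/s7d.png

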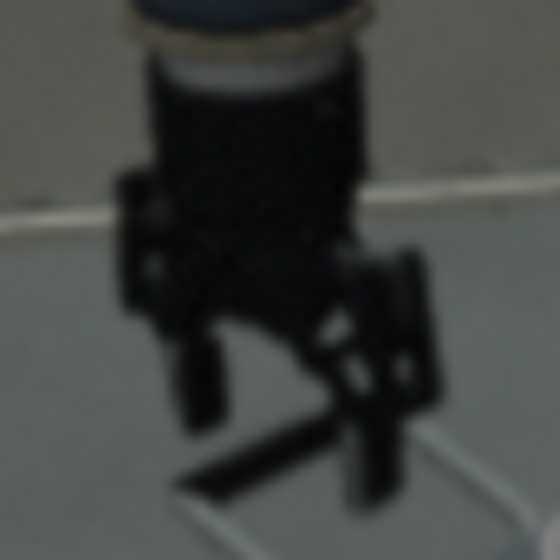

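```bash
python3 -m jog '[[0,0,0,0,0],[0,0,0,0,0],[0,0,0,0,0],[0,0,0,0,0],[0,0,0,0,0],[0,0,0,0,0]]' 40
python3 - <<'E'
from h import *
go([542,182.5,121],129)
E
```

```text
clock: 6.02
position: [542.0, 182.6, 120.8]
ee_rot: [-2.961, -1.049, -0.0]
force: [-1.7, 0.6, 5.3]
opening: 14.4
pos [542.  182.6 120.8] toolz [ 0.  0. -1.] jaw yaw -50.99 shift [-0.002  0.001 -0.006] turn 0.0 or -3.141 F [-1.7  0.6  5.3] T [0.09 0.39 0.  ] open 14.4 t 6.025 j7 [-0.18  0.53 -0.35  1.82  0.23  0.84 -1.53]
```

```bash
python3 -m jog '[[0,-0.05,0.25,0,0],[0,-0.09,0.5,0,0],[0,-0.13,0.75,0,0],[0,-0.16,1,0,0],[0,-0.18,1.2,0,0],[0,-0.19,1.4,0,0],[0,-0.19,1.4,0,0]]' 40
python3 - <<'E'
from h import *
go([542,182.5,121],129)
E
```

```text
clock: 6.9
position: [538.5, 187.0, 78.4]
ee_rot: [-2.961, -1.049, -0.0]
force: [-0.6, 2.4, -1.0]
opening: 14.7
pos [538.5 187.   78.4] toolz [ 0.  0. -1.] jaw yaw -50.97 shift [-0.004  0.191 -1.421] turn 0.001 or -3.141 F [-0.6  2.4 -1. ] T [ 0.06 -0.17  0.  ] open 14.7 t 6.9 j7 [-0.2   0.58 -0.33  1.86  0.26  0.74 -1.57]
```

```bash
python3 -m jog '[[0,0,0.07,0,0],[0,0,0.14,0,0],[0,0,0.14,0,0]]' 40
python3 - <<'E'
from h import *
go([542,182.5,121],129)
E
```

```text
clock: 7.28
position: [539.4, 187.9, 76.5]
ee_rot: [-2.961, -1.049, -0.005]
force: [-5.1, 0.0, 21.5]
opening: 14.8
pos [539.4 187.9  76.5] toolz [ 0.003  0.002 -1.   ] jaw yaw -50.99 shift [-0.041  0.194 -1.485] turn 0.0 or -3.141 F [-5.1  0.  21.5] T [ 0.01  1.03 -0.15] open 14.8 t 7.275 j7 [-0.2   0.58 -0.33  1.86  0.27  0.74 -1.57]
```

```bash
python3 -m jog '[[0,0,0.05,0,0.5],[0,0,0,0,1],[0,0,0,0,1],[0,0,0,0,1],[0,0,-1.5,0,1],[0,0,-3.5,0,1],[0,0,-5.5,0,1],[0,0,-7,0,1]]' 40
python3 - <<'E'
from h import *
go([473.2,-272,290],-31)
E
```

```text
clock: 8.28
position: [538.7, 187.0, 287.1]
ee_rot: [-2.961, -1.049, -0.003]
force: [1.1, -0.5, -0.4]
opening: 85.6
pos [538.7 187.  287.1] toolz [ 0.002  0.001 -1.   ] jaw yaw -50.99 shift [-11.326  10.513  -0.112] turn -0.349 or 2.793 F [ 1.1 -0.5 -0.4] T [0.02 0.   0.03] open 85.6 t 8.275 j7 [-0.15  0.37 -0.39  1.58  0.15  1.21 -1.46]
```

```bash
python3 -m jog '[[-1,0.93,-0.1,-0.05,1],[-2.4,2.23,-0.1,-0.1,1],[-3.8,3.53,-0.1,-0.15,1],[-5.2,4.83,-0.1,-0.2,1],[-6.6,6.13,-0.1,-0.25,1],[-8,7.43,-0.1,-0.3,1],[-9.4,8.73,-0.1,-0.349,1],[-10.6,9.84,-0.1,-0.349,1],[-11.326,10.513,-0.1,-0.349,1],[-11.326,10.513,-0.1,-0.349,1]]' 40
python3 - <<'E'
from h import *
go([473.2,-272,150],-31)
p,d=cap('top','t8.png'); s,_=cap('side','s8.png')
cv2.imwrite('pics/t8d.png',cv2.resize(p[160:240,235:315],None,fx=7,fy=7,interpolation=cv2.INTER_CUBIC))
cv2.imwrite('pics/s8d.png',cv2.resize(s[130:230,250:350],None,fx=6,fy=6,interpolation=cv2.INTER_CUBIC))
E
```

```text
clock: 9.52
position: [471.8, -274.9, 286.9]
ee_rot: [-2.738, -1.541, 0.002]
force: [-0.6, 0.7, -1.3]
opening: 85.4
pos [ 471.8 -274.9  286.9] toolz [-0.001 -0.    -1.   ] jaw yaw -31.26 shift [ 0.111 -0.008  4.562] turn -0.004 or 3.137 F [-0.6  0.7 -1.3] T [ 0.   -0.03 -0.  ] open 85.4 t 9.525 j7 [ 0.64  0.33 -0.28  1.64  0.1   1.19 -0.21]
```

View pics/t8d.png

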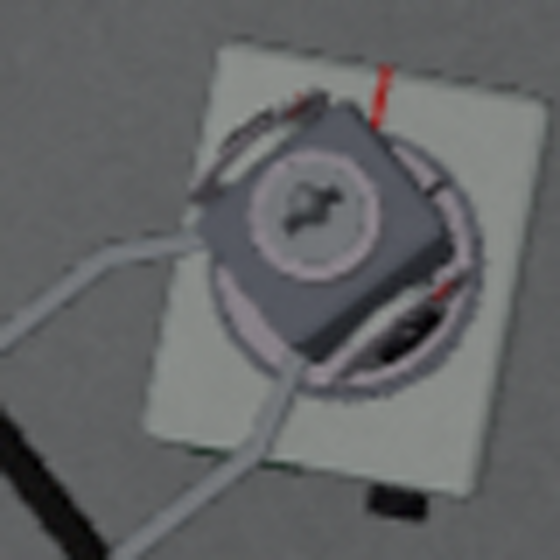

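View pics/s8d.png

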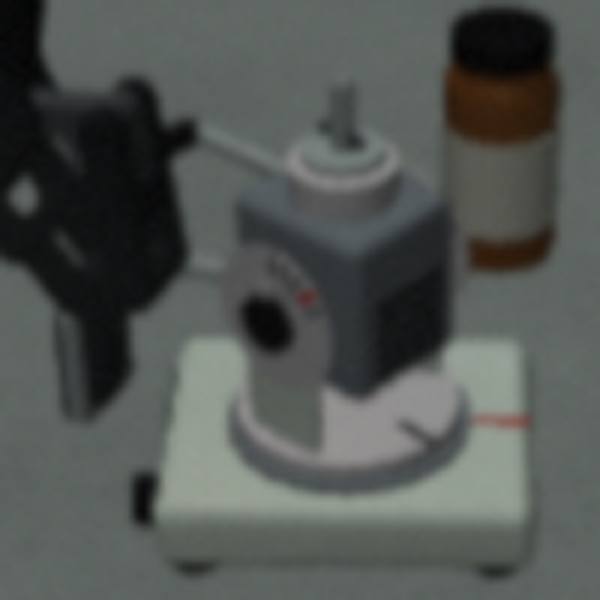

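View pics/t8.png

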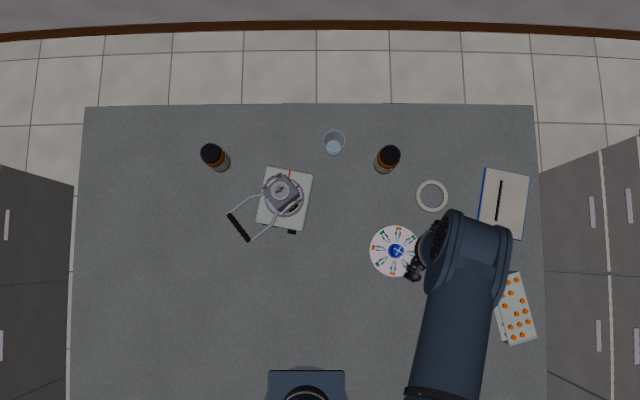

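```bash
cat >> h.py <<'E'
def onplane(n,u,v,z):
    c=np.linalg.inv(imaging.calibration(n)['view'])[:3,3]; q=px2w(n,u,v,1000.); return c+(q-c)*(z-c[2])/(q[2]-c[2])
E
python3 - <<'E'
from h import *
vv,uu=np.mgrid[:400,:640]
box=lambda a,b,c,d:(uu>=a)&(uu<b)&(vv>=c)&(vv<d)
D={n:np.load(f'/tmp/{n}.npz') for n in('top','side')}
for n,b in(('top',(262,300,172,210)),('side',(292,322,140,168))):
    p=D[n]['p'];W=cloud(n,D[n]['d']);z=W[...,2]
    m=box(*b)&(abs(z-195)<4)&(p.min(2)>75); Q=W[m]
    print(n,'shoulder',m.sum(),Q.mean(0),cv2.minEnclosingCircle(Q[:,:2].astype(np.float32)))
    m=box(*b)&(z>212); print('shaft',m.sum(),W[m].mean(0),W[m].max(0))
    # rectified orthographic views at z=201, 60mm wide, 0.1mm/px
    S=600; g=np.linspace(-30,30,S); cx,cy=632,66
    mx=np.zeros((S,S),np.float32);my=mx.copy()
    for zz in(195,201):
      for i,a in enumerate(g):   # rows: x up
        for j in range(S):
          pass
        # vectorised
        P=np.stack([np.full(S,cx-a),cy-g,np.full(S,zz),np.ones(S)],0)
        c=imaging.calibration(n);q=np.array(c['view'])@P;x=q[0]/-q[2];y=-q[1]/-q[2];f=1+c['k1']*(x*x+y*y)
        mx[i]=c['fx']*x*f+c['cx'];my[i]=c['fy']*y*f+c['cy']
      im=cv2.remap(p,mx,my,cv2.INTER_CUBIC)
      for k in range(-30,31,10): 
        cv2.line(im,(int((k+30)*10),0),(int((k+30)*10),8),(0,255,255),1);cv2.line(im,(0,int((k+30)*10)),(8,int((k+30)*10)),(0,255,255),1)
      cv2.circle(im,(300,300),200,(0,255,0),1)
      cv2.imwrite(f'pics/o_{n}{zz}.png',im)
E
```

```text
top shoulder 150 [633.61699433  67.57959141 194.82657315] ((634.7374877929688, 67.84654235839844), 25.231830596923828)
shaft 19 [633.83721149  66.9723067  225.1983196 ] [640.16792914  73.47090724 231.6265822 ]
side shoulder 73 [632.56741278  60.36977717 193.61343548] ((632.6312255859375, 63.659088134765625), 20.56169319152832)
shaft 23 [633.54461271  61.93339571 221.20932699] [637.81169371  67.65885824 228.08685639]
```

View pics/o_top195.png

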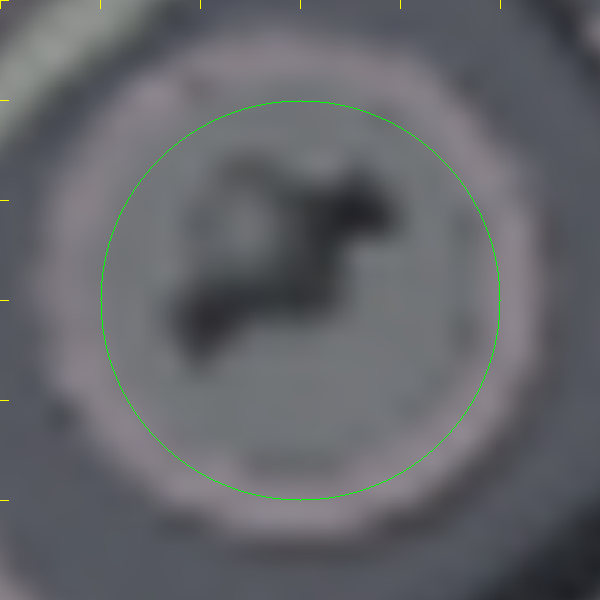

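View pics/o_side195.png

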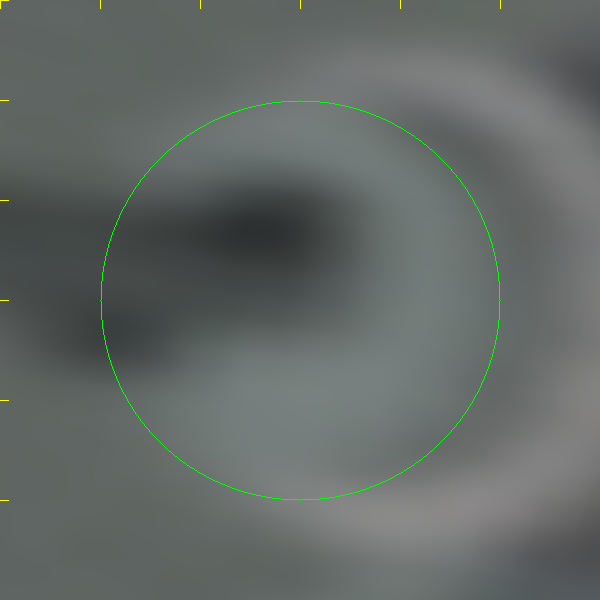

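View pics/o_top201.png

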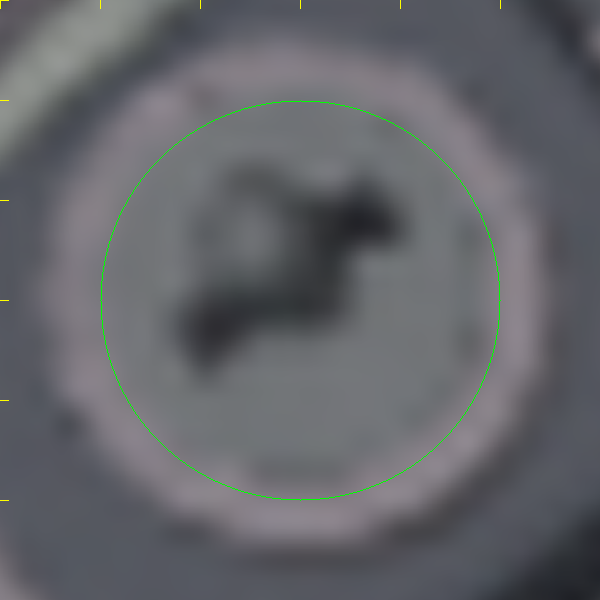

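View pics/o_side201.png

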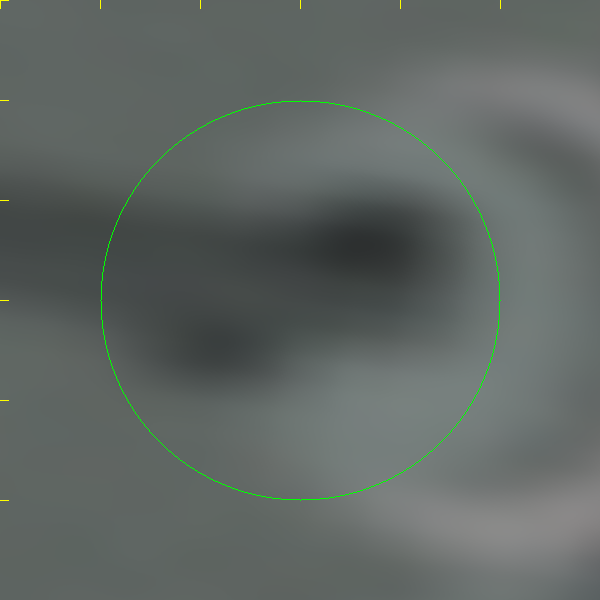

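```bash
python3 -m jog '[[0,0,1.5,0,1],[0,0,3.5,0,1],[0,0,5.5,0,1],[0,0,7,0,1],[0,0,7.8,0,1],[0,0,7.8,0,1]]' 40
python3 - <<'E'
from h import *
go([473.2,-272,3],-31)
p,d=cap('side')
cv2.imwrite('pics/s9d.png',cv2.resize(p[240:350,210:320],None,fx=5,fy=5,interpolation=cv2.INTER_CUBIC))
E
```

```text
clock: 10.38
position: [472.5, -270.1, 52.1]
ee_rot: [-2.73, -1.549, 0.002]
force: [0.1, -0.5, -0.9]
opening: 85.1
pos [ 472.5 -270.1   52.1] toolz [-0.003  0.002 -1.   ] jaw yaw -30.87 shift [-0.042  0.059  1.636] turn 0.002 or -3.139 F [ 0.1 -0.5 -0.9] T [-0.    0.   -0.08] open 85.1 t 10.375 j7 [ 0.59  0.58 -0.23  1.95  0.21  0.64 -0.32]
```

View pics/s9d.png

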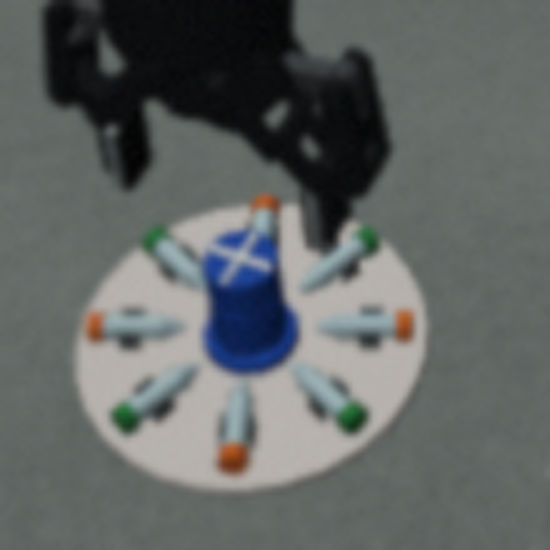

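```bash
python3 -m jog '[[-0.02,0.04,0.8,0,1],[-0.02,0.05,1.4,0,1],[-0.02,0.05,1.63,0,1],[-0.02,0.05,1.63,0,1],[-0.02,0.05,1.63,0,0],[-0.02,0.05,1.63,0,0],[-0.02,0.05,1.63,0,0],[-0.02,0.05,1.63,0,0],[-0.02,0.05,1.63,0,0]]' 50
python3 - <<'E'
from h import *
go([473.2,-272,3],-31)
p,d=cap('side')
cv2.imwrite('pics/s10d.png',cv2.resize(p[240:350,210:320],None,fx=5,fy=5,interpolation=cv2.INTER_CUBIC))
E
```

```text
clock: 11.55
position: [474.1, -273.5, 5.1]
ee_rot: [2.734, 1.547, 0.0]
force: [-2.0, 0.4, 6.3]
opening: 32.2
pos [ 474.1 -273.5    5.1] toolz [ 0. -0. -1.] jaw yaw -31.0 shift [ 0.029 -0.051  0.07 ] turn -0.0 or 3.142 F [-2.   0.4  6.3] T [0.19 0.32 0.  ] open 32.2 t 11.55 j7 [ 0.57  0.65 -0.2   1.98  0.25  0.53 -0.35]
```

View pics/s10d.png

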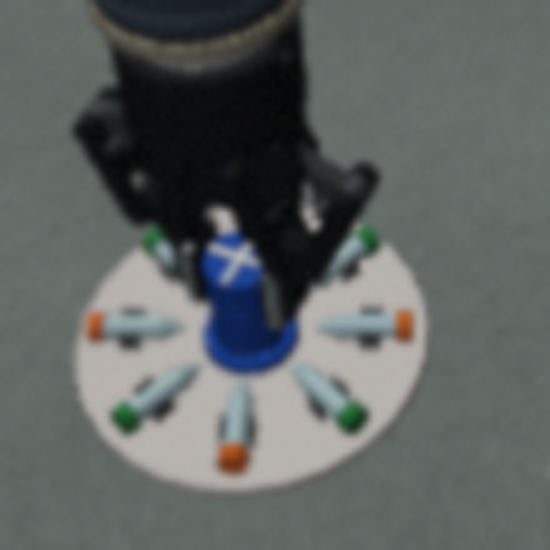

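```bash
python3 -m jog '[[0,0,-0.5,0,0],[0,0,-2,0,0],[0,0,-4,0,0],[0,0,-6,0,0],[0,0,-8,0,0],[0,0,-9,0,0],[0,0,-9,0,0]]' 50
python3 - <<'E'
from h import *
go([634,66.5,275],-57)
E
```

```text
clock: 12.48
position: [474.7, -273.7, 277.5]
ee_rot: [2.731, 1.545, 0.004]
force: [0.3, -0.2, -4.0]
opening: 32.8
pos [ 474.7 -273.7  277.5] toolz [ 0.004 -0.002 -1.   ] jaw yaw -31.0 shift [12.455 -1.289  0.079] turn 0.454 or -2.688 F [ 0.3 -0.2 -4. ] T [0.02 0.02 0.06] open 32.8 t 12.475 j7 [ 0.65  0.33 -0.29  1.66  0.1   1.16 -0.21]
```

```bash
python3 -m jog '[[1,-0.1,0,0.05,0],[2.6,-0.25,0,0.15,0],[4.3,-0.45,0,0.25,0],[6,-0.6,0,0.35,0],[7.7,-0.8,0,0.454,0],[9.4,-0.97,0,0.454,0],[11,-1.14,0,0.454,0],[12,-1.25,0,0.454,0],[12.455,-1.29,0,0.454,0],[12.455,-1.29,0,0.454,0],[12.455,-1.29,0,0.454,0]]' 50
python3 - <<'E'
from h import *
go([634,66.5,275],-57)
s=manip.observe()
vv,uu=np.mgrid[:400,:640]
for n in('top','side'):
    p,d=cap(n,n+'11.png'); W=cloud(n,d)
    hub=s['position']+[0,0,55]; u,v=w2px(n,hub); print(n,u,v)
    b,g,r=[p[...,i].astype(int) for i in range(3)]
    z=W[...,2]
    m=(b>r+60)&(abs(uu-u)<25)&(abs(vv-v)<25)&(abs(z-hub[2])<5); print('blue',m.sum(), W[m].mean(0) if m.any() else '', cv2.minEnclosingCircle(W[m][:,:2].astype(np.float32)) if m.any() else '')
    u,v=int(u),int(v); cv2.imwrite(f'pics/{n}11d.png',cv2.resize(p[v-45:v+55,u-50:u+50],None,fx=6,fy=6,interpolation=cv2.INTER_CUBIC))
E
```

```text
clock: 13.85
position: [632.8, 64.7, 274.2]
ee_rot: [3.012, 0.889, -0.002]
force: [0.2, -0.6, -1.7]
opening: 32.3
pos [632.8  64.7 274.2] toolz [-0.001 -0.001 -1.   ] jaw yaw -57.12 shift [ 0.067 -0.028 -0.025] turn -0.002 or 3.139 F [ 0.2 -0.6 -1.7] T [ 0.01  0.01 -0.  ] open 32.3 t 13.85 j7 [-0.01  0.48 -0.28  1.43  0.14  1.25 -1.3 ]
top 275.08455676630393 182.38209040931432
blue 0  
side 305.32586055693116 107.92146124094728
blue 22 [622.62372277  57.74783217 327.65469309] ((623.910888671875, 62.38582229614258), 14.450814247131348)
```

View pics/side11d.png

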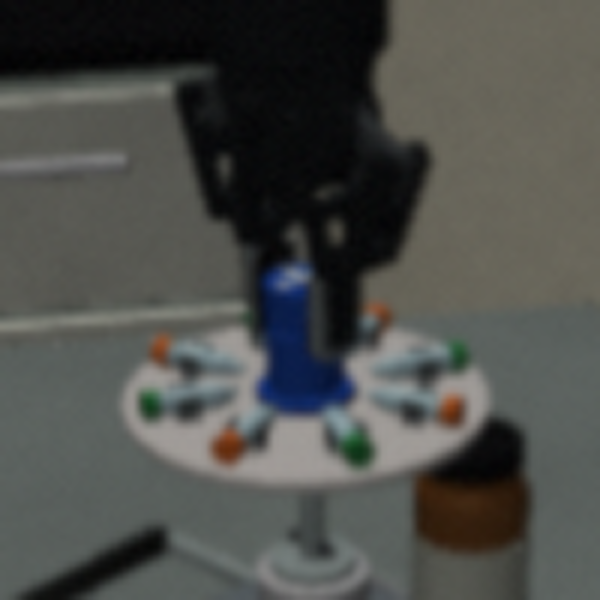

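View pics/top11d.png

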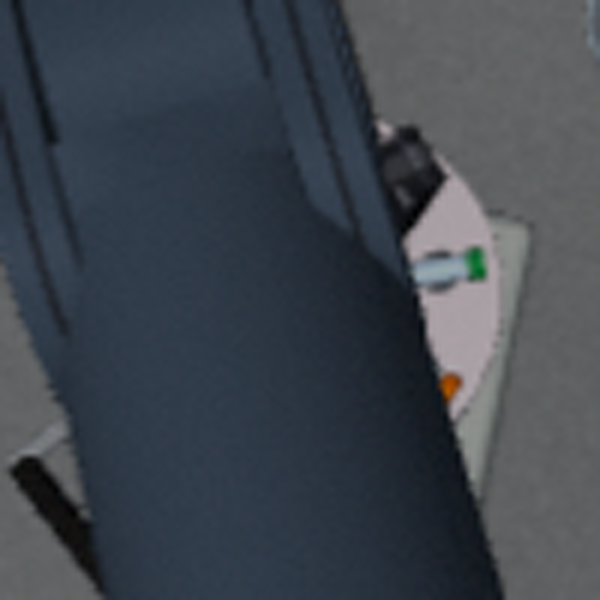

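```bash
python3 - <<'E'
from h import *
s=np.load('/tmp/side.npz'); p=s['p']; W=cloud('side',s['d'])
u0,v0=305-50,107-45
roi=np.zeros(p.shape[:2],np.uint8); roi[110:150,270:340]=1
m=((p.min(2)>105)&(W[...,2]>240)&(roi>0)).astype(np.uint8)
m=cv2.morphologyEx(m,cv2.MORPH_CLOSE,np.ones((15,15)))
cs,_=cv2.findContours(m,cv2.RETR_EXTERNAL,cv2.CHAIN_APPROX_NONE); c=max(cs,key=cv2.contourArea)[:,0]
for zt in (275,):
  P=np.array([onplane('side',*a,zt) for a in c.astype(float)])[:,:2]
  # robust circle fit radius 80: use lower contour
  from scipy.optimize import least_squares
  f=lambda q:np.hypot(P[:,0]-q[0],P[:,1]-q[1])-79
  r=least_squares(f,[633,65],loss='soft_l1',f_scale=1); print(zt,r.x,np.median(abs(r.fun)),len(P))
mz=(m>0)&(abs(W[...,2]-275)<6)&(p.min(2)>105); print('z disc',np.median(W[mz],0))
# shaft columns at rows above shoulder, shaft visible z 200..230
for v in range(143,156):
  row=p[v,296:318].astype(int).sum(1); print(v,row.tolist())
E
```

```text
275 [631.15335023  61.2820393 ] 2.601013751384656 138
z disc [622.12207744  37.37204117 274.26609412]
143 [284, 288, 296, 300, 303, 306, 304, 304, 300, 292, 287, 287, 281, 281, 283, 285, 280, 279, 273, 270, 266, 268]
144 [278, 279, 275, 274, 277, 277, 279, 278, 264, 244, 239, 229, 227, 245, 265, 270, 275, 278, 278, 277, 279, 279]
145 [278, 277, 280, 283, 282, 286, 279, 282, 258, 227, 218, 205, 204, 243, 272, 278, 282, 281, 280, 283, 287, 280]
146 [282, 280, 283, 283, 283, 287, 285, 280, 261, 222, 216, 201, 200, 246, 276, 281, 285, 281, 282, 281, 285, 283]
147 [277, 279, 280, 287, 284, 285, 285, 283, 261, 221, 210, 202, 206, 247, 277, 285, 285, 283, 282, 284, 283, 283]
148 [277, 282, 283, 282, 284, 279, 285, 282, 259, 218, 211, 201, 200, 244, 274, 282, 278, 286, 284, 282, 283, 283]
149 [282, 281, 282, 282, 282, 282, 277, 263, 236, 213, 208, 196, 200, 247, 276, 281, 282, 280, 282, 282, 279, 279]
150 [280, 280, 282, 282, 283, 281, 264, 218, 195, 201, 208, 196, 200, 243, 281, 288, 285, 277, 279, 275, 278, 279]
151 [279, 285, 284, 287, 290, 287, 268, 207, 179, 198, 206, 199, 193, 238, 294, 306, 298, 285, 280, 278, 283, 282]
152 [278, 281, 288, 294, 306, 316, 308, 273, 238, 211, 204, 186, 164, 202, 277, 320, 326, 307, 289, 285, 284, 285]
153 [279, 285, 297, 316, 335, 343, 343, 336, 302, 241, 211, 182, 138, 152, 230, 311, 341, 338, 321, 298, 285, 283]
154 [281, 294, 326, 351, 355, 354, 358, 355, 329, 274, 234, 208, 179, 185, 237, 313, 346, 343, 340, 330, 297, 283]
155 [287, 311, 357, 373, 350, 348, 359, 361, 344, 316, 295, 280, 276, 279, 302, 334, 335, 309, 325, 354, 316, 286]
```

```bash
python3 - <<'E'
from h import *
s=np.load('/tmp/side.npz'); p=s['p'].astype(int)
print('model shaft', [w2px('side',[633.2,67,z]) for z in(210,225)])
print('model disc', w2px('side',[632.8,64.7,275]),[w2px('side',[632.8,64.7,z]) for z in(285,310)])
b,g,r=p[...,0],p[...,1],p[...,2]
for v in range(112,132):
    m=np.where((b[v,285:330]>r[v,285:330]+40)&(g[v,285:330]<90))[0]
    if len(m): print(v,m.min()+285,m.max()+285,(m.min()+m.max())/2+285)
for v in range(124,142):
    q=p[v,265:345].min(1); e=np.where(q>115)[0]
    if len(e): print(v,e.min()+265,e.max()+265,(e.min()+e.max())/2+265, q[max(0,e.min()-2):e.min()+2],q[e.max()-1:e.max()+3])
E
```

```text
model shaft [(np.float64(306.34095499021015), np.float64(148.95844723781926)), (np.float64(306.2241623361298), np.float64(144.03915121074027))]
model disc (np.float64(305.7958332768371), np.float64(127.45062684534167)) [(np.float64(305.71286407731503), np.float64(123.93702509712942)), (np.float64(305.5019314557982), np.float64(114.98301806547161))]
112 299 305 302.0
113 299 305 302.0
114 299 305 302.0
115 299 305 302.0
116 299 305 302.0
117 299 305 302.0
118 300 305 302.5
119 300 305 302.5
120 300 305 302.5
121 300 306 303.0
122 300 307 303.5
123 300 310 305.0
124 300 310 305.0
125 298 312 305.0
126 298 313 305.5
127 298 313 305.5
128 299 312 305.5
129 300 310 305.0
130 302 307 304.5
124 277 334 305.5 [ 90 102 121 141] [140 135 115  96]
125 276 335 305.5 [ 90  98 118 137] [144 126 106  94]
126 276 335 305.5 [ 92 107 133 142] [147 137 113  96]
127 276 336 306.0 [ 95 115 141 135] [140 118  97  92]
128 275 336 305.5 [ 92 100 121 142] [142 120  98  92]
129 275 336 305.5 [ 92 102 125 143] [140 119  97  91]
130 275 335 305.0 [ 93  99 120 142] [147 133 105  86]
131 276 334 305.0 [ 95 112 138 139] [137 139 113  75]
132 276 334 305.0 [ 92 105 128 142] [133 122  82  43]
133 277 333 305.0 [ 99 114 136 145] [122 121  94  53]
134 277 332 304.5 [ 92  99 119 138] [133 118  96  61]
135 278 331 304.5 [ 93 101 119 135] [138 121  92  61]
136 280 329 304.5 [ 98 110 127 141] [140 129 114  88]
137 281 327 304.0 [ 95 104 123 135] [142 130 114  95]
138 283 326 304.5 [ 98 110 123 134] [129 117  98  78]
139 285 323 304.0 [100 109 120 130] [131 121 110  95]
140 288 320 304.0 [104 113 122 125] [129 122 114 101]
141 292 315 303.5 [105 113 121 123] [120 116 112 109]
```

```bash
python3 -m jog '[[0,0,0,0,0],[0,0,0,0,0]]' 50
python3 - <<'E'
from h import *
for i in range(3): go([635,66.3,243],-57)
E
```

```text
clock: 14.2
position: [633.1, 66.3, 274.7]
ee_rot: [3.012, 0.891, 0.0]
force: [0.6, 1.0, -2.0]
opening: 32.6
pos [633.1  66.3 274.7] toolz [ 0. -0. -1.] jaw yaw -57.04 shift [0.052 0.033 1.056] turn -0.001 or 3.141 F [ 0.6  1.  -2. ] T [ 0.03 -0.04  0.02] open 32.6 t 14.2 j7 [-0.01  0.48 -0.28  1.43  0.14  1.25 -1.3 ]
pos [633.1  66.3 274.7] toolz [ 0. -0. -1.] jaw yaw -57.04 shift [0.052 0.033 1.056] turn -0.001 or 3.141 F [ 0.6  1.  -2. ] T [ 0.03 -0.04  0.02] open 32.6 t 14.2 j7 [-0.01  0.48 -0.28  1.43  0.14  1.25 -1.3 ]
pos [633.1  66.3 274.7] toolz [ 0. -0. -1.] jaw yaw -57.04 shift [0.052 0.033 1.056] turn -0.001 or 3.141 F [ 0.6  1.  -2. ] T [ 0.03 -0.04  0.02] open 32.6 t 14.2 j7 [-0.01  0.48 -0.28  1.43  0.14  1.25 -1.3 ]
```

```bash
python3 -m jog '[[0.05,0.03,0.5,0,0],[0.05,0.03,1,0,0],[0.05,0.03,1.26,0,0],[0.05,0.03,1.4,0,0],[0.05,0.03,1.55,0,0],[0.05,0.03,1.55,0,0]]' 50
python3 - <<'E'
from h import *
go([635,66.3,228],-57)
E
```

```text
clock: 14.95
position: [634.9, 66.9, 227.9]
ee_rot: [-3.012, -0.892, 0.0]
force: [0.1, -0.1, -2.2]
opening: 32.5
pos [634.9  66.9 227.9] toolz [-0. -0. -1.] jaw yaw -57.01 shift [-0.008  0.017 -0.004] turn -0.0 or 3.142 F [ 0.1 -0.1 -2.2] T [ 0.06  0.02 -0.01] open 32.5 t 14.95 j7 [-0.01  0.51 -0.28  1.5   0.15  1.15 -1.31]
```

```bash
python3 -m jog '[[0,0,0.15,0,0],[0,0,0.3,0,0],[0,0,0.45,0,0],[0,0,0.45,0,0]]' 50
python3 - <<'E'
from h import *
go([635,66.3,228],-57)
E
```

```text
clock: 15.45
position: [634.7, 66.8, 214.0]
ee_rot: [-3.012, -0.892, 0.001]
force: [0.1, 0.1, -2.9]
opening: 32.6
pos [634.7  66.8 214. ] toolz [-0.001 -0.    -1.   ] jaw yaw -57.01 shift [-0.001  0.02  -0.467] turn -0.0 or 3.141 F [ 0.1  0.1 -2.9] T [-0.03 -0.01 -0.  ] open 32.6 t 15.45 j7 [-0.01  0.52 -0.28  1.52  0.15  1.12 -1.31]
```

```bash
python3 -m jog '[[0,0,0.1,0,0],[0,0,0.17,0,0],[0,0,0.2,0,0],[0,0,0.2,0,0]]' 50
python3 - <<'E'
from h import *
go([635,66.3,209],-57)
E
```

```text
clock: 15.95
position: [634.9, 66.9, 208.5]
ee_rot: [-3.012, -0.892, 0.0]
force: [1.4, -0.4, -2.7]
opening: 32.6
pos [634.9  66.9 208.5] toolz [-0.  0. -1.] jaw yaw -57.01 shift [-0.009  0.017 -0.017] turn -0.0 or 3.141 F [ 1.4 -0.4 -2.7] T [-0.08 -0.    0.  ] open 32.6 t 15.95 j7 [-0.01  0.53 -0.28  1.53  0.15  1.11 -1.31]
```

```bash
python3 -m jog '[[0,0,0.04,0,0],[0,0,0.08,0,0],[0,0,0.08,0,0]]' 50
python3 - <<'E'
from h import *
go([635,66.3,209],-57)
E
```

```text
clock: 16.32
position: [634.6, 66.5, 205.8]
ee_rot: [3.012, 0.892, -0.002]
force: [-1.4, -2.4, -1.3]
opening: 32.6
pos [634.6  66.5 205.8] toolz [-0.001 -0.    -1.   ] jaw yaw -57.02 shift [ 0.008  0.015 -0.106] turn -0.0 or 3.141 F [-1.4 -2.4 -1.3] T [-0.26  0.41  0.04] open 32.6 t 16.325 j7 [-0.01  0.53 -0.28  1.53  0.16  1.1  -1.32]
```

```bash
python3 -m jog '[[0,0,0.03,0,0],[0,0,0.03,0,0]]' 50
python3 - <<'E'
from h import *
go([635,66.3,209],-57)
E
```

```text
clock: 16.58
position: [634.7, 66.6, 205.0]
ee_rot: [3.012, 0.892, -0.001]
force: [-2.0, -1.2, -2.4]
opening: 32.6
pos [634.7  66.6 205. ] toolz [-0.001 -0.    -1.   ] jaw yaw -57.01 shift [ 0.004  0.014 -0.135] turn -0.0 or 3.141 F [-2.  -1.2 -2.4] T [-0.42  0.55  0.06] open 32.6 t 16.575 j7 [-0.01  0.53 -0.28  1.54  0.16  1.1  -1.32]
```

```bash
python3 -m jog '[[0,0,0.04,0,0],[0,0,0.04,0,0]]' 50
python3 - <<'E'
from h import *
go([635,66.3,209],-57)
p,d=cap('side')
cv2.imwrite('pics/s12d.png',cv2.resize(p[90:190,255:355],None,fx=6,fy=6,interpolation=cv2.INTER_CUBIC))
E
```

```text
clock: 16.82
position: [634.7, 66.7, 203.8]
ee_rot: [3.012, 0.892, -0.001]
force: [-1.6, -0.5, -2.2]
opening: 32.7
pos [634.7  66.7 203.8] toolz [-0.001 -0.    -1.   ] jaw yaw -57.01 shift [ 0.001  0.015 -0.174] turn -0.0 or 3.141 F [-1.6 -0.5 -2.2] T [-0.47  0.61  0.03] open 32.7 t 16.825 j7 [-0.01  0.53 -0.28  1.54  0.16  1.1  -1.32]
```

View pics/s12d.png

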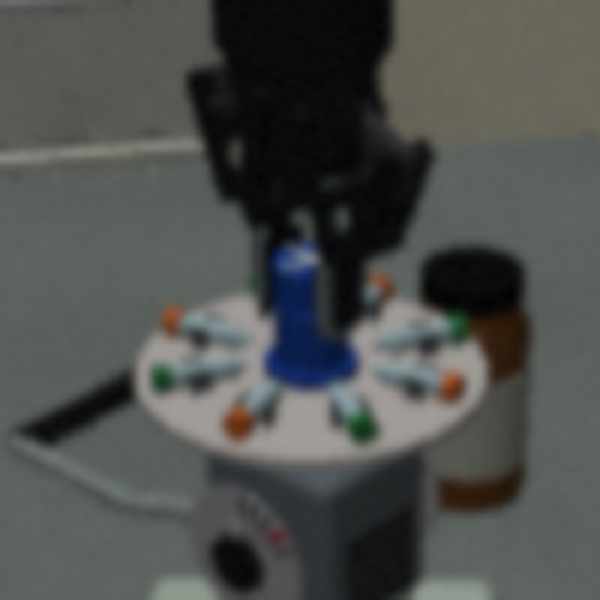

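```bash
python3 -m jog '[[0,0,0.03,0,0],[0,0,0.06,0,0],[0,0,0.06,0,0]]' 50
python3 - <<'E'
from h import *
go([635,66.3,209],-57)
E
```

```text
clock: 17.25
position: [634.8, 66.8, 202.1]
ee_rot: [3.012, 0.892, -0.0]
force: [-2.6, -2.2, -1.1]
opening: 32.7
pos [634.8  66.8 202.1] toolz [-0. -0. -1.] jaw yaw -57.01 shift [-0.004  0.016 -0.231] turn -0.0 or 3.141 F [-2.6 -2.2 -1.1] T [-0.47  0.67  0.04] open 32.7 t 17.25 j7 [-0.01  0.53 -0.28  1.54  0.16  1.09 -1.32]
```

```bash
python3 -m jog '[[-0.025,0,0,0,0],[-0.025,0,0.03,0,0],[-0.025,0,0.06,0,0],[-0.025,0,0.06,0,0]]' 50
python3 - <<'E'
from h import *
go([635,66.3,209],-57)
E
```

```text
clock: 17.75
position: [634.4, 66.5, 200.3]
ee_rot: [-3.012, -0.892, -0.0]
force: [-1.9, -0.3, -2.3]
opening: 32.3
pos [634.4  66.5 200.3] toolz [ 0.  0. -1.] jaw yaw -57.01 shift [ 0.014  0.017 -0.289] turn -0.0 or 3.141 F [-1.9 -0.3 -2.3] T [-0.28  0.43  0.03] open 32.3 t 17.75 j7 [-0.01  0.53 -0.28  1.54  0.16  1.09 -1.32]
```

```bash
python3 -m jog '[[-0.01,0,0.03,0,0],[-0.01,0,0.06,0,0],[-0.01,0,0.06,0,0]]' 50
python3 - <<'E'
from h import *
go([635,66.3,209],-57)
E
```

```text
clock: 18.12
position: [634.5, 66.5, 200.1]
ee_rot: [3.012, 0.892, 0.003]
force: [-5.2, -1.9, 8.8]
opening: 32.5
pos [634.5  66.5 200.1] toolz [ 0.002  0.    -1.   ] jaw yaw -57.01 shift [ 0.011  0.016 -0.298] turn -0.0 or 3.141 F [-5.2 -1.9  8.8] T [-0.31  1.1  -0.02] open 32.5 t 18.125 j7 [-0.01  0.53 -0.28  1.55  0.16  1.09 -1.32]
```

```bash
python3 -m jog '[[0,0,-0.05,0,0.3],[0,0,-0.05,0,1],[0,0,-0.05,0,1],[0,0,-0.05,0,1],[0,0,-1.2,0,1],[0,0,-2.6,0,1],[0,0,-3.5,0,1]]' 50
python3 - <<'E'
from h import *
go([538.8,187.2,305],-51)
p,d=cap('side','s13.png')
cv2.imwrite('pics/s13d.png',cv2.resize(p[120:240,240:360],None,fx=5,fy=5,interpolation=cv2.INTER_CUBIC))
E
```

```text
clock: 19.0
position: [634.6, 66.5, 305.7]
ee_rot: [3.012, 0.892, 0.003]
force: [0.3, 0.2, -0.3]
opening: 85.1
pos [634.6  66.5 305.7] toolz [ 0.002  0.001 -1.   ] jaw yaw -57.0 shift [-0.488 -5.112  0.019] turn -0.105 or 3.037 F [ 0.3  0.2 -0.3] T [-0.04 -0.03  0.01] open 85.1 t 19.0 j7 [-0.01  0.46 -0.28  1.37  0.13  1.32 -1.29]
```

View pics/s13d.png

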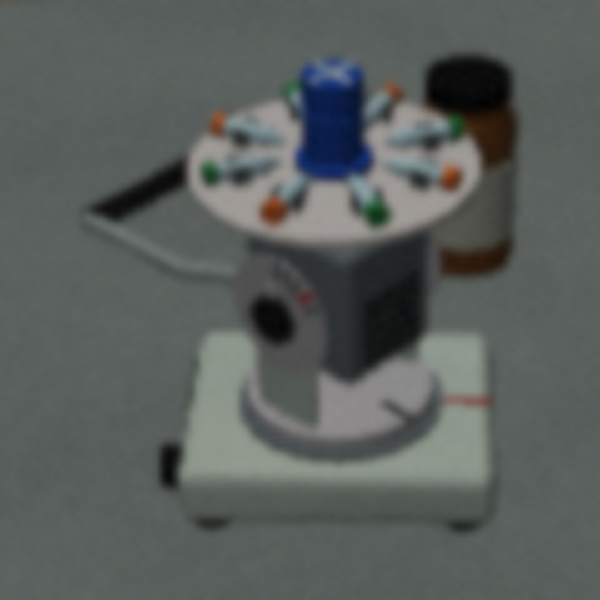

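```bash
python3 - <<'E'
from h import *
s=np.load('/tmp/side.npz'); p=s['p']; W=cloud('side',s['d']); z=W[...,2]
vv,uu=np.mgrid[:400,:640]
m=(uu>280)&(uu<336)&(vv>143)&(vv<166)&(p.min(2)>110)&(z>180)&(z<220)
A=np.c_[W[m][:,:2],np.ones(m.sum())]; co,*_=np.linalg.lstsq(A,W[m][:,2],rcond=None)
print('disc face z median',np.median(z[m]),'at centre',co@[634.6,66.5,1],'slope',co[:2],m.sum())
def A(P): d=P-np.array([633.3,66.8,0]); return np.degrees(np.arctan2(d[1],d[0])).round(1)
im=cv2.imread('pics/t8.png').astype(int)
b,g,r=im[...,0],im[...,1],im[...,2]
mm=(r>g+40)&(r>b+40); mm[:160]=0; mm[181:]=0; mm[:,:280]=0; mm[:,300:]=0
pts=np.argwhere(mm); print(pts.tolist())
for q in pts: P=onplane('top',q[1],q[0],41.); print('red',P.round(1)[:2],A(P),r[tuple(q)])
P=onplane('top',235+435/7-.43,160+188/7-.43,55.); print('pointer top',P,A(P))
# side
b,g,r=[s['p'][...,i].astype(int) for i in range(3)]
mm=(r>g+35)&(r>b+35)&(uu>322)&(uu<345)&(vv>190)&(vv<210)
for q in np.argwhere(mm): P=onplane('side',q[1],q[0],41.); print('redS',P.round(1)[:2],A(P))
for u,v in((383,400),(415,420)): P=onplane('side',240+u/5-.4,120+v/5-.4,55.);print('pointerS',P.round(1),A(P))
E
```

```text
disc face z median 199.9928481870504 at centre 201.4027114509587 slope [0.00023279 0.00556253] 644
[[169, 289], [170, 289], [170, 290], [171, 289], [171, 290], [172, 289], [172, 290], [173, 288], [173, 289], [174, 288], [174, 289], [175, 288], [175, 289], [176, 288], [176, 289], [177, 288], [177, 289]]
red [722.   53.3] -8.7 109
red [718.8  53.3] -9.0 136
red [718.8  50.2] -11.0 134
red [715.7  53.2] -9.3 151
red [715.7  50.2] -11.4 143
red [712.6  53.2] -9.7 154
red [712.6  50.2] -11.9 130
red [709.5  56.3] -7.9 145
red [709.5  53.2] -10.1 140
red [706.4  56.2] -8.2 148
red [706.4  53.2] -10.6 151
red [703.3  56.2] -8.6 149
red [703.3  53.1] -11.0 149
red [700.2  56.2] -9.0 154
red [700.2  53.1] -11.6 146
red [697.1  56.1] -9.5 142
red [697.1  53.1] -12.1 133
pointer top [665.73156855  28.51720468  55.        ] -49.7
pointerS [655.1  42.5  55. ] -48.1
pointerS [669.9  20.5  55. ] -51.7
```

```bash
python3 -m jog '[[-0.15,-1.7,0,-0.05,1],[-0.33,-3.5,0,-0.105,1],[-0.46,-4.8,0,-0.105,1],[-0.49,-5.11,0.4,-0.105,1],[-0.49,-5.11,2,-0.105,1],[-0.49,-5.11,3.8,-0.105,1],[-0.49,-5.11,5.5,-0.105,1],[-0.49,-5.11,6.8,-0.105,1],[-0.49,-5.11,7.5,-0.105,1],[-0.49,-5.11,7.5,-0.105,1]]' 40
python3 - <<'E'
from h import *
go([538.3,187.2,79],-51)
p,d=cap('side')
cv2.imwrite('pics/s14d.png',cv2.resize(p[90:210,230:350],None,fx=5,fy=5,interpolation=cv2.INTER_CUBIC))
E
```

```text
clock: 20.3
position: [537.5, 185.6, 76.6]
ee_rot: [2.961, 1.048, -0.006]
force: [0.3, 0.9, 0.8]
opening: 85.4
pos [537.5 185.6  76.6] toolz [-0.003 -0.002 -1.   ] jaw yaw -51.04 shift [ 0.054 -0.025 -0.079] turn -0.001 or 3.141 F [0.3 0.9 0.8] T [0.04 0.02 0.01] open 85.4 t 20.3 j7 [-0.22  0.58 -0.3   1.86  0.24  0.74 -1.54]
```

View pics/s14d.png

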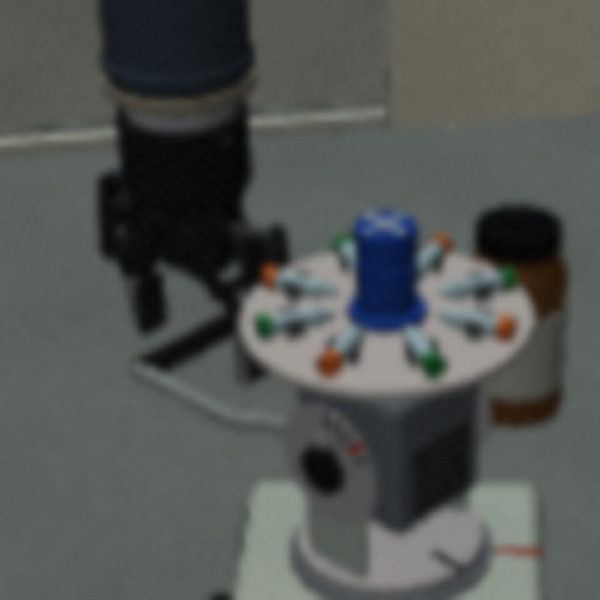

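Straddling the bar. Close, then check.

```bash
python3 -m jog '[[0,0,0,0,0],[0,0,0,0,0],[0,0,0,0,0],[0,0,0,0,0],[0,0,0,0,0],[0,0,0,0,0]]' 40
python3 - <<'E'
from h import *
go([538.3,187.2,79],-51)
E
```

```text
clock: 21.1
position: [538.3, 187.0, 79.0]
ee_rot: [-2.961, -1.049, -0.001]
force: [-1.2, -0.5, 5.1]
opening: 14.4
pos [538.3 187.   79. ] toolz [ 0.  0. -1.] jaw yaw -50.99 shift [ 0.003 -0.005  0.001] turn 0.0 or -3.141 F [-1.2 -0.5  5.1] T [-0.02  0.36 -0.07] open 14.4 t 21.1 j7 [-0.22  0.57 -0.3   1.86  0.24  0.74 -1.54]
```

```bash
python3 -m jog '[[-0.367,0.013,0,-0.071,0],[-0.732,0.052,0,-0.142,0],[-1.093,0.117,0,-0.213,0],[-1.448,0.207,0,-0.284,0],[-1.797,0.322,0,-0.355,0],[-2.136,0.462,0,-0.426,0],[-2.465,0.626,0,-0.497,0],[-2.781,0.812,0,-0.568,0],[-3.083,1.02,0,-0.639,0],[-3.369,1.25,0,-0.71,0],[-3.369,1.25,0,-0.71,0],[-3.369,1.25,0,-0.71,0]]' 40
python3 - <<'E'
from h import *
go([482.1,94.3,79],-10.3)
p,d=cap('side','s15.png');pt,_=cap('top','t15.png')
cv2.imwrite('pics/s15d.png',cv2.resize(p[120:240,240:360],None,fx=5,fy=5,interpolation=cv2.INTER_CUBIC))
cv2.imwrite('pics/t15d.png',cv2.resize(pt[140:260,220:340],None,fx=5,fy=5,interpolation=cv2.INTER_CUBIC))
E
```

```text
clock: 22.6
position: [482.6, 93.4, 78.9]
ee_rot: [2.412, 2.012, -0.002]
force: [-3.9, -1.4, 10.5]
opening: 14.7
pos [482.6  93.4  78.9] toolz [-0.001 -0.001 -1.   ] jaw yaw -10.32 shift [ 0.026 -0.022 -0.002] turn -0.0 or 3.141 F [-3.9 -1.4 10.5] T [-0.42  0.96  0.1 ] open 14.7 t 22.6 j7 [ 0.07  0.51 -0.52  2.05  0.4   0.68 -0.89]
```

View pics/s15d.png

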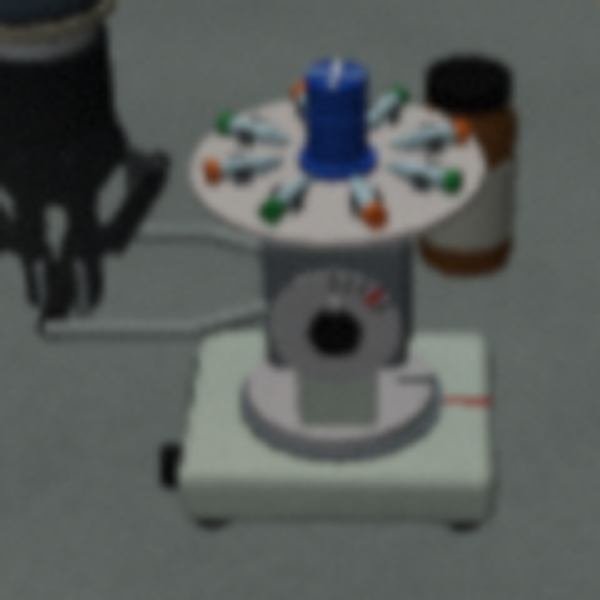

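View pics/t15d.png

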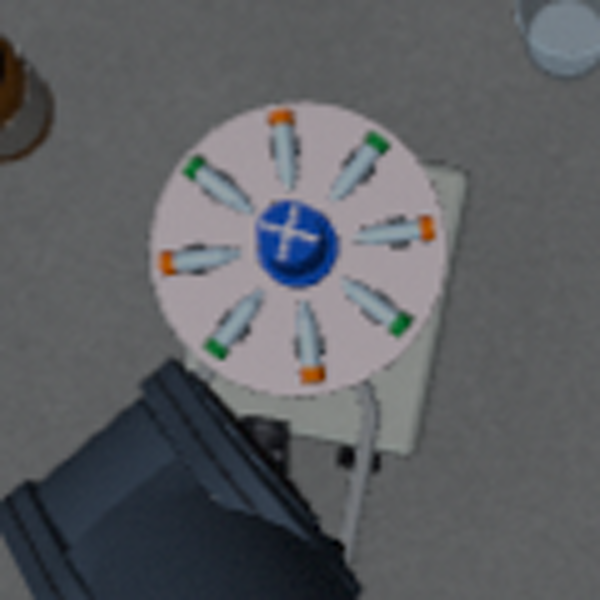

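```bash
python3 - <<'E'
from h import *
s=np.load('/tmp/side.npz'); p=s['p']
S=700; cx,cy=665,60
for zz,nm in((55,'pt'),(41,'rd')):
    g=np.linspace(-70,70,S); X,Y=np.meshgrid(cx+g,cy-g)  # cols: x right, rows: -y... y up
    c=imaging.calibration('side'); P=np.stack([X,Y,np.full_like(X,zz),np.ones_like(X)],-1)@np.array(c['view']).T
    x=P[...,0]/-P[...,2];y=P[...,1]/P[...,2];f=1+c['k1']*(x*x+y*y)
    im=cv2.remap(p,(c['fx']*x*f+c['cx']).astype(np.float32),(c['fy']*y*f+c['cy']).astype(np.float32),cv2.INTER_CUBIC)
    cv2.imwrite(f'pics/o15_{nm}.png',im[150:550])
print(w2px('side',[634.6,66.6,55]))
E
```

```text
(np.float64(307.94830414574886), np.float64(195.49305644972952))
```

View pics/o15_pt.png

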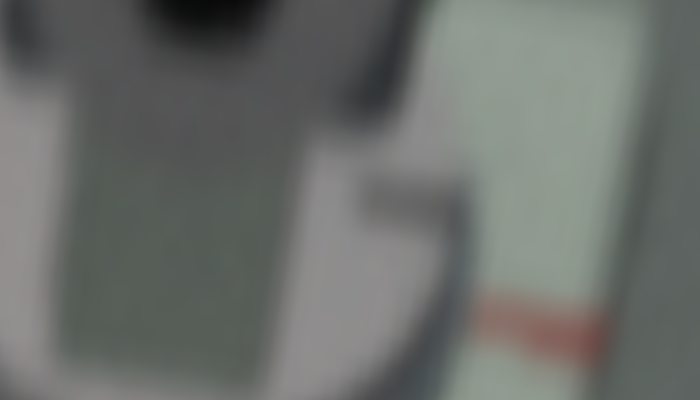

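View pics/o15_rd.png

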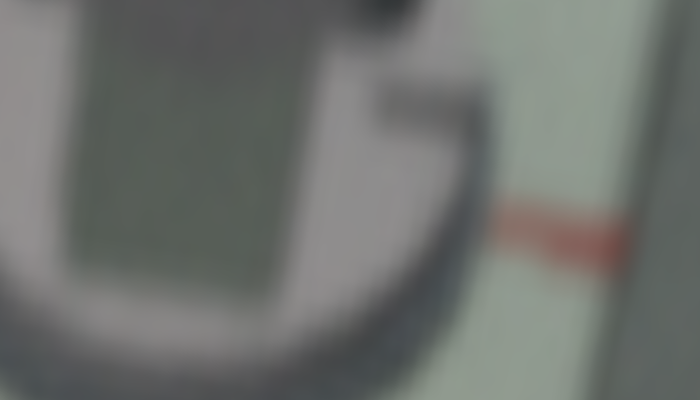

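```bash
python3 - <<'E'
from h import *
im=cv2.imread('pics/t8.png'); g=cv2.cvtColor(im,cv2.COLOR_BGR2GRAY).astype(float)
def edge(p0,p1,n=40,w=4):
    p0,p1=np.array(p0,float),np.array(p1,float); d=(p1-p0)/np.linalg.norm(p1-p0); nn=np.array([-d[1],d[0]])
    out=[]
    for t in np.linspace(.05,.95,n):
        c=p0+t*(p1-p0); ks=np.arange(-w,w+.01,.25)
        pr=np.array([cv2.getRectSubPix(g.astype(np.float32),(1,1),tuple((c+k*nn).astype(float)))[0,0] for k in ks])
        gr=np.abs(np.gradient(pr)); gr[gr<gr.max()*.4]=0; out.append(c+nn*(gr*ks).sum()/gr.sum())
    return np.array(out)
o=np.array([235,160]);T=lambda a:o+np.array(a)/7-.43
for nm,a,b in(('left',(213,85),(180,250)),('leftlow',(175,290),(147,425)),('right',(546,115),(470,485)),('top',(230,45),(370,68)),('top2',(395,72),(540,97))):
    e=edge(T(a),T(b),30,2.5); P=np.array([onplane('top',*q,41.)[:2] for q in e])
    l=cv2.fitLine(P.astype(np.float32),cv2.DIST_HUBER,0,.01,.01).ravel(); r=(P-l[2:])@[-l[1],l[0]]
    print(nm,np.degrees(np.arctan2(l[1],l[0]))%180-180,'std',r.std().round(2),l[2:])
E
```

```text
left -8.466064 std 1.62 [678.5593  132.00552]
leftlow -10.2482605 std 0.56 [588.2684  150.48251]
right -11.178711 std 0.42 [618.9282     -3.1316762]
top -101.600174 std 0.93 [726.3293   88.87187]
top2 -100.49662 std 0.94 [710.85645    9.789604]
```

```bash
python3 -m jog '[[0,0.02,-0.45,0,0],[0,0.078,-0.897,0,0],[0,0.176,-1.337,0,0],[0,0.312,-1.767,0,0],[0,0.484,-2.184,0,0],[0,0.692,-2.583,0,0],[0,0.934,-2.964,0,0],[0,1.209,-3.321,0,0],[0,1.513,-3.654,0,0],[0,1.513,-3.654,0,0],[0,1.513,-3.654,0,0]]' 40
python3 - <<'E'
from h import *
go([527,85,188],-10.3)
p,d=cap('side','s16.png');pt,_=cap('top','t16.png')
cv2.imwrite('pics/s16d.png',cv2.resize(p[120:240,240:360],None,fx=5,fy=5,interpolation=cv2.INTER_CUBIC))
cv2.imwrite('pics/s16e.png',cv2.resize(p[165:200,285:330],None,fx=16,fy=16,interpolation=cv2.INTER_CUBIC))
E
```

```text
clock: 24.08
position: [523.4, 86.4, 190.0]
ee_rot: [-2.409, -2.012, 0.01]
force: [-24.4, -1.4, 22.5]
opening: 14.7
pos [523.4  86.4 190. ] toolz [-0.007 -0.002 -1.   ] jaw yaw -10.24 shift [-0.023  0.127  0.065] turn 0.001 or -3.141 F [-24.4  -1.4  22.5] T [-0.45  5.53 -0.05] open 14.7 t 24.075 j7 [ 0.16  0.42 -0.59  1.82  0.28  0.99 -0.72]
```

View pics/s16d.png

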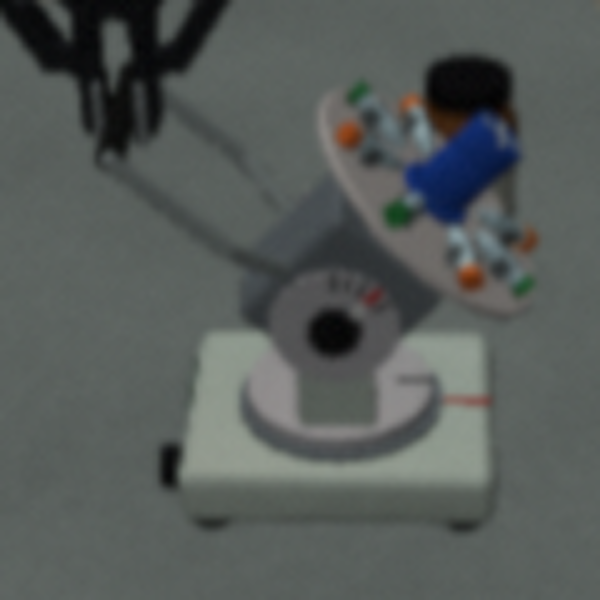

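View pics/s16e.png

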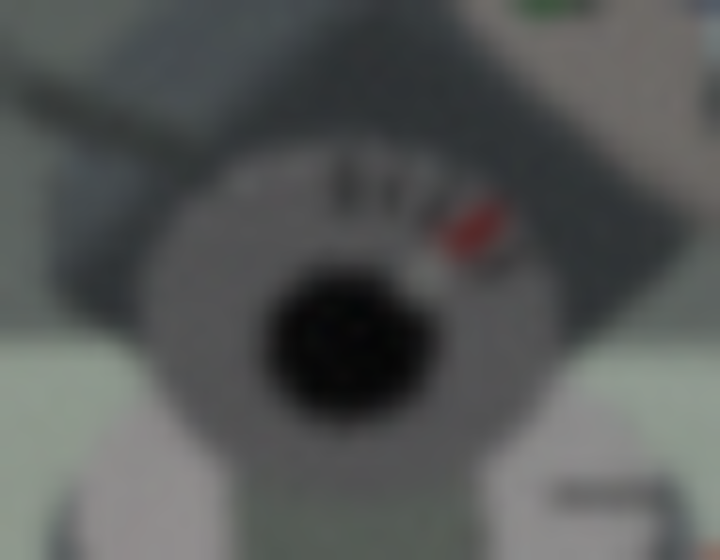

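```bash
python3 -m jog '[[0,-0.07,-0.04,0,0],[0,-0.13,-0.07,0,0],[0,-0.13,-0.07,0,0]]' 40
python3 - <<'E'
from h import *
go([523.4,86.4,190],-10.3)
p,d=cap('side')
c0=np.array([634.,66.,125.]); yaw=np.radians(-10.6); hx=np.array([np.cos(yaw),np.sin(yaw),0]); hy=np.array([-np.sin(yaw),np.cos(yaw),0])
def pr(off,th,r): 
    P=c0+off*hy+r*(np.sin(th)*hx+np.cos(th)*np.array([0,0,1])); return np.array(w2px('side',P))
tx=lambda q:((q-[285,165]+.5)*16-.5).round(0)
print('capC',tx(pr(-56,0,0)),'cheekC',tx(pr(-47,0,0)))
for t in(40,45,50): print(t,'cap r15',tx(pr(-56,np.radians(t),15)),'r12',tx(pr(-56,np.radians(t),12)),'cheek r22',tx(pr(-47,np.radians(t),22)),'r28',tx(pr(-47,np.radians(t),28)))
cv2.imwrite('pics/s17e.png',cv2.resize(p[165:200,285:330],None,fx=16,fy=16,interpolation=cv2.INTER_CUBIC))
E
```

```text
clock: 24.55
position: [524.0, 86.3, 190.9]
ee_rot: [2.412, 2.012, -0.0]
force: [-4.4, -3.1, -0.8]
opening: 14.3
pos [524.   86.3 190.9] toolz [-0. -0. -1.] jaw yaw -10.33 shift [-0.    -0.02   0.031] turn -0.001 or 3.141 F [-4.4 -3.1 -0.8] T [-0.64  1.18 -0.07] open 14.3 t 24.55 j7 [ 0.16  0.42 -0.59  1.82  0.28  0.98 -0.72]
capC [351. 357.] cheekC [354. 327.]
40 cap r15 [407. 301.] r12 [396. 312.] cheek r22 [435. 245.] r28 [458. 222.]
45 cap r15 [413. 305.] r12 [401. 316.] cheek r22 [444. 251.] r28 [469. 231.]
50 cap r15 [418. 310.] r12 [405. 320.] cheek r22 [452. 258.] r28 [479. 240.]
```

View pics/s17e.png

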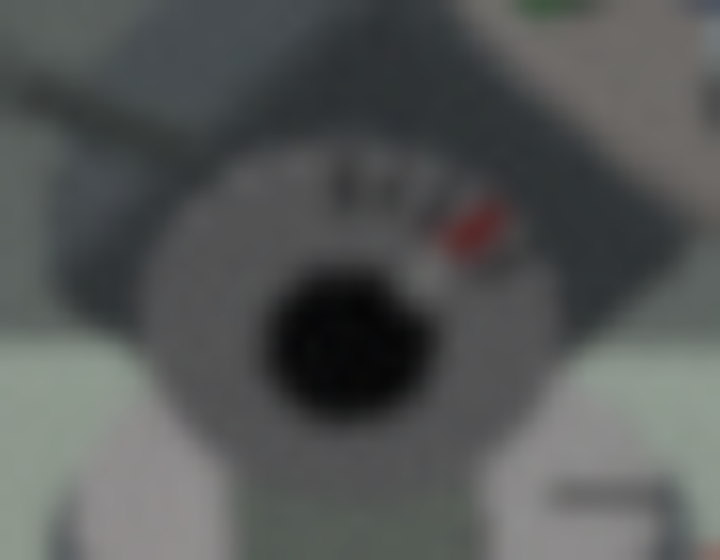

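```bash
python3 -m jog '[[0,0,0,0,0.3],[0,0,0,0,1],[0,0,0,0,1],[0,0,0,0,1],[0,0,-1.2,0,1],[-1,-1.5,-2.5,0,1],[-1.5,-3,-4,0,1],[-2,-3,-4,0,1]]' 40
python3 - <<'E'
from h import *
go([523.4,86.4,190],-10.3)
p,d=cap('side','s18.png');pt,dt=cap('top','t18.png')
cv2.imwrite('pics/s18d.png',cv2.resize(p[120:240,240:360],None,fx=5,fy=5,interpolation=cv2.INTER_CUBIC))
cv2.imwrite('pics/t18d.png',cv2.resize(pt[140:260,220:340],None,fx=5,fy=5,interpolation=cv2.INTER_CUBIC))
rng=np.random.default_rng(0)
for n,pp,dd,b in(('side',p,d,(296,356,134,186)),('top',pt,dt,(255,325,140,215))):
    W=cloud(n,dd); vv,uu=np.mgrid[:400,:640]
    m=(uu>b[0])&(uu<b[1])&(vv>b[2])&(vv<b[3])&(pp.min(2)>85)&(W[...,2]>100)&(pp.max(2).astype(int)-pp.min(2)<30)
    Q=W[m]; best=None
    for i in range(500):
        a=Q[rng.choice(len(Q),3,replace=False)]; nn=np.cross(a[1]-a[0],a[2]-a[0]); l=np.linalg.norm(nn)
        if l<200: continue
        nn/=l; k=abs((Q-a[0])@nn)<3
        if best is None or k.sum()>best.sum(): best=k
    q=Q[best]; c=q.mean(0); nn=np.linalg.svd(q-c)[2][2]; nn*=np.sign(nn[2])
    print(n,len(Q),best.sum(),'normal',nn.round(3),'tilt',np.degrees(np.arccos(nn[2])).round(2),'yaw',np.degrees(np.arctan2(nn[1],nn[0])).round(2),'plane dist from axis',((c-[634.3,66.5,125])@nn).round(1))
E
```

```text
clock: 25.6
position: [423.9, 44.6, 313.2]
ee_rot: [2.408, 2.012, 0.005]
force: [1.0, -0.3, -0.8]
opening: 85.2
pos [423.9  44.6 313.2] toolz [ 0.005 -0.001 -1.   ] jaw yaw -10.22 shift [1.957 2.996 4.124] turn 0.001 or -3.14 F [ 1.  -0.3 -0.8] T [-0.02 -0.08  0.02] open 85.2 t 25.6 j7 [ 0.34  0.13 -0.64  1.85  0.09  1.18 -0.5 ]
side 547 411 normal [ 0.665 -0.132  0.735] tilt 42.72 yaw -11.24 plane dist from axis 75.0
top 1267 818 normal [ 0.672 -0.127  0.729] tilt 43.18 yaw -10.73 plane dist from axis 76.3
```

View pics/s18d.png

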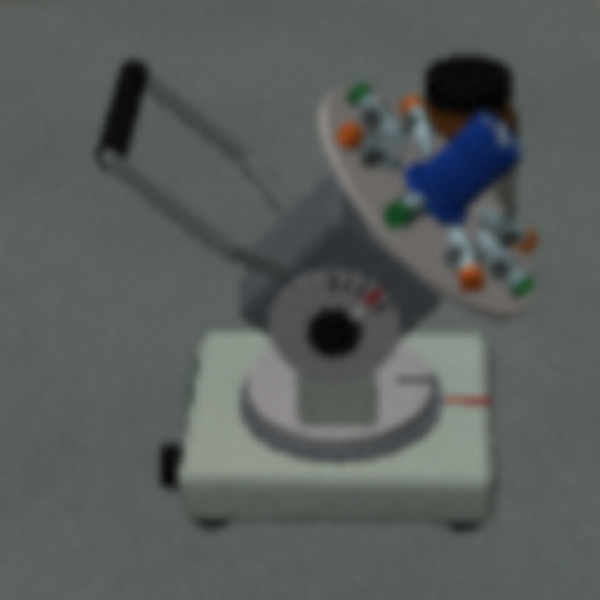

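View pics/t18d.png

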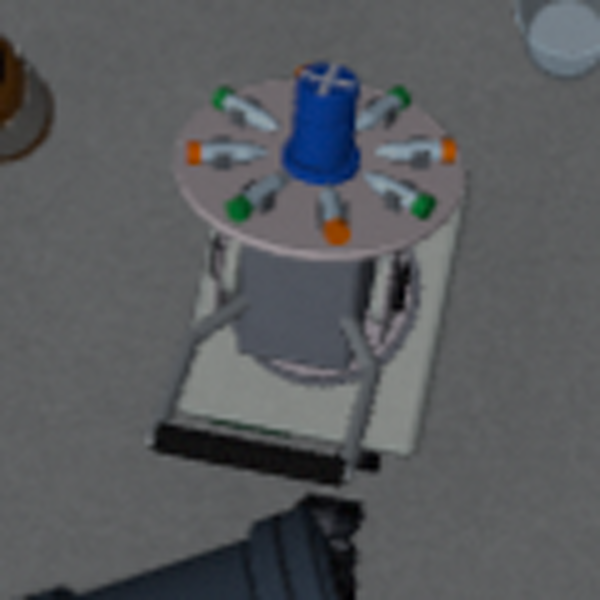

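```bash
cat > meas.py <<'E'
from h import *
from scipy.optimize import least_squares
def meas(names=('side','top')):
    vv,uu=np.mgrid[:400,:640]
    for n in names:
        D=np.load(f'/tmp/{n}.npz');pp=D['p'];W=cloud(n,D['d'])
        b=dict(side=(296,356,134,186),top=(250,325,140,215))[n]
        m=(uu>b[0])&(uu<b[1])&(vv>b[2])&(vv<b[3])&(pp.min(2)>85)&(W[...,2]>100)&(pp.max(2).astype(int)-pp.min(2)<30)
        Q=W[m]; n0=np.array([.69,-.13,.71]); d0=76
        k=abs((Q-[634.3,66.5,125])@n0-d0)<8
        for thr in(4,3,2.5,2.5,2.5):
            q=Q[k]; c=np.median(q,0) if thr==4 else q.mean(0); nn=np.linalg.svd(q-q.mean(0))[2][2]; nn*=np.sign(nn[2]); k=abs((Q-q.mean(0))@nn)<thr
        print(n,len(Q),k.sum(),'tilt',np.degrees(np.arccos(nn[2])).round(2),'yaw',np.degrees(np.arctan2(nn[1],nn[0])).round(2),'d',((q.mean(0)-[634.3,66.5,125])@nn).round(1))
        b=dict(side=(258,272,130,154),top=(248,292,222,238))[n]
        m=(uu>b[0])&(uu<b[1])&(vv>b[2])&(vv<b[3])&(pp.max(2)<45)&(W[...,2]>150)
        if m.sum()>20:
            Q=W[m]; v=np.linalg.svd(Q-Q.mean(0))[2][0]; cam=np.linalg.inv(imaging.calibration(n)['view'])[:3,3]
            e=Q.mean(0)-cam; e/=np.linalg.norm(e); e-=e@v*v; e/=np.linalg.norm(e)
            C=Q.mean(0)+6.5*e; print('  bar',m.sum(),C.round(1),'yaw',np.degrees(np.arctan2(v[1],v[0])).round(2),'tilt by z',np.degrees(np.arcsin((C[2]-125)/155)).round(2))
E
python3 -c "
from meas import *
meas()"
```

```text
side 547 397 tilt 43.07 yaw -10.92 d 74.9
  bar 94 [521.3  81.7 230.2] yaw -100.49 tilt by z 42.75
top 1285 789 tilt 43.19 yaw -10.82 d 76.4
  bar 222 [523.5  87.3 231.3] yaw -100.51 tilt by z 43.3
```

```bash
python3 -m jog '[[1,1.5,0,0,1],[2,3,0.5,0,1],[2,3,2,0,1],[2,3,3.4,0,1],[2,3,4,0,1],[2,3,4,0,1],[2,3,4,0,0],[2,3,4,0,0],[2,3,4,0,0],[2,3,4,0,0],[2,3,4,0,0],[2,3,4,0,0]]' 40
python3 -m jog '[[0,0.04,-0.04,0,0],[0,0.08,-0.08,0,0],[0,0.12,-0.125,0,0],[0,0.12,-0.125,0,0]]' 40
python3 - <<'E'
from meas import *
go([523.4,86.4,190],-10.3); cap('side'); meas(['side'])
E
```

```text
clock: 27.2
position: [524.0, 86.7, 190.8]
ee_rot: [2.412, 2.012, 0.0]
force: [-2.5, -0.1, 6.4]
opening: 14.4
clock: 27.7
position: [526.3, 86.2, 193.4]
ee_rot: [-2.41, -2.012, 0.004]
force: [-5.8, 1.8, -2.3]
opening: 14.5
pos [526.3  86.2 193.4] toolz [-0.003 -0.    -1.   ] jaw yaw -10.28 shift [-0.012 -0.094  0.115] turn 0.0 or -3.141 F [-5.8  1.8 -2.3] T [ 0.43  1.35 -0.08] open 14.5 t 27.7 j7 [ 0.18  0.43 -0.62  1.81  0.29  1.   -0.73]
side 554 382 tilt 44.28 yaw -10.79 d 74.9
  bar 155 [524.3  75.3 239. ] yaw 84.95 tilt by z 47.35
```

```bash
python3 -m jog '[[0,0.03,-0.03,0,0],[0,0.05,-0.05,0,0],[0,0.05,-0.05,0,0]]' 40
python3 - <<'E'
from meas import *
go([523.4,86.4,190],-10.3); cap('side'); meas(['side']); cap('side'); meas(['side'])
E
```

```text
clock: 28.12
position: [527.4, 86.0, 194.6]
ee_rot: [-2.41, -2.012, 0.005]
force: [-5.2, 2.2, -3.3]
opening: 14.5
pos [527.4  86.  194.6] toolz [-0.004 -0.    -1.   ] jaw yaw -10.28 shift [-0.01  -0.132  0.155] turn 0.0 or -3.141 F [-5.2  2.2 -3.3] T [ 0.55  1.42 -0.05] open 14.5 t 28.125 j7 [ 0.18  0.43 -0.62  1.81  0.29  1.   -0.73]
side 542 376 tilt 44.77 yaw -10.83 d 75.0
  bar 158 [524.4  76.  239.6] yaw 84.46 tilt by z 47.7
side 541 365 tilt 44.9 yaw -10.88 d 74.9
  bar 156 [524.8  76.  239.3] yaw -94.8 tilt by z 47.53
```

Tilt ≈ 44.8. Relieve the small load, release, retreat, and verify.

```bash
python3 -m jog '[[0,0,0,0,0.3],[0,0,0,0,1],[0,0,0,0,1],[0,0,0,0,1],[0,0,-1.2,0,1],[-1,-1.5,-2.5,0,1],[-1.5,-3,-4,0,1],[-2,-3,-4,0,1],[-2,-3,-4,0,1]]' 40
python3 - <<'E'
from meas import *
go([523.4,86.4,190],-10.3); p,_=cap('side','s20.png'); pt,_=cap('top','t20.png'); meas()
cap('side'); cap('top'); meas()
cv2.imwrite('pics/s20d.png',cv2.resize(p[120:240,240:360],None,fx=5,fy=5,interpolation=cv2.INTER_CUBIC))
E
```

```text
clock: 29.35
position: [429.9, 41.9, 316.3]
ee_rot: [2.413, 2.009, 0.001]
force: [1.0, 0.3, 0.0]
opening: 85.3
pos [429.9  41.9 316.3] toolz [ 0.002 -0.001 -1.   ] jaw yaw -10.44 shift [2.029 2.787 4.216] turn -0.002 or 3.139 F [1.  0.3 0. ] T [ 0.   -0.01  0.05] open 85.3 t 29.35 j7 [ 0.36  0.15 -0.66  1.83  0.1   1.2  -0.51]
side 529 365 tilt 44.89 yaw -10.86 d 74.9
  bar 91 [524.9  82.2 233.9] yaw -100.76 tilt by z 44.64
top 1221 749 tilt 44.97 yaw -10.82 d 76.4
  bar 252 [520.9  75.2 267.4] yaw -116.27 tilt by z 66.72
side 527 368 tilt 44.78 yaw -10.85 d 74.8
  bar 94 [524.8  81.6 233.9] yaw -100.89 tilt by z 44.65
top 1226 760 tilt 44.84 yaw -10.63 d 76.5
  bar 256 [519.8  73.9 277.1] yaw -117.17 tilt by z 78.94
```

View pics/s20d.png

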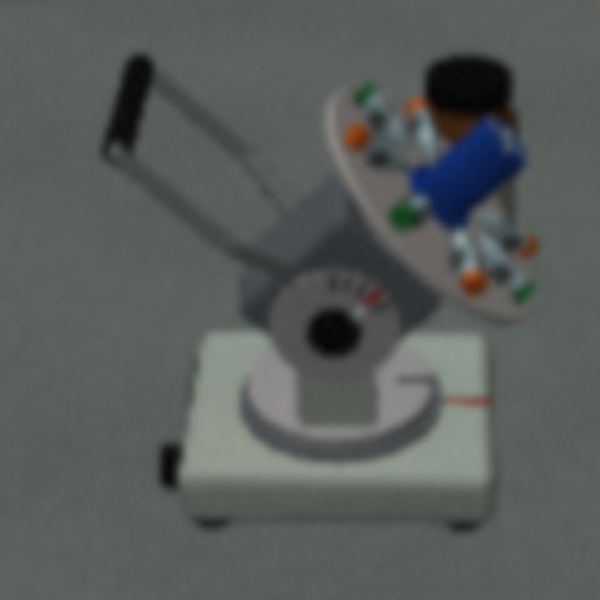

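View pics/t20.png

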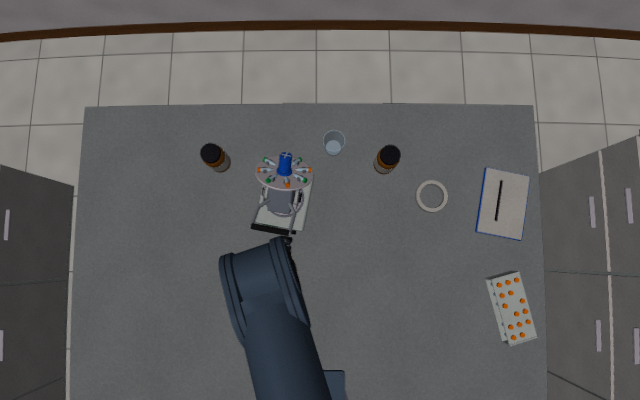

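```bash
python3 - <<'E'
from rig import order
print(order.job_done())
E
```

```text
the job is handed in; nothing more can be done
None
```

The mixer is ready and the job is handed in, at about 29.5 s of the 61 s allowed. I tipped the head upright by its handle, put the disc on with a slot already lined up with the pin, then swivelled and tipped the head and let go.

**Disc:** It needed no turning. It met no more than about 3 N on the way down and stopped at the height expected for fully home. Its face measured 201.4 mm high against 201 expected. I did not do a separate twist test to confirm it is locked.

**Swivel:** The head points to −10.5 to −10.9°. The foot measured about −10.8° from its edges and about −10.2° from the red line itself, so they agree to within about 1°. In the side picture the pointer looks in line with the red mark.

**Tilt:** The first attempt stopped at about 43°, so I took hold of the handle again and corrected it. After letting go, the disc plane gives 44.8–45.0° in both cameras. The bar height gives 44.6° from the side camera. The top camera's bar reading was spoiled because the gripper was in its view, so I ignored it.

**Fingertips:** They really sit about 26 mm behind the reported TCP. Because of this my first attempt to grip the handle only touched the top of the bar, at about 5 N, and nothing moved.

**Surroundings:** In the last top picture the bottles, beaker and tape look where they were. The gripper is open and clear, with wrist force near zero.

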